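# Change the filter discs in a locking cassette

## Robot

A 6-joint arm with a two-finger parallel gripper is mounted at the origin on the work surface. World frame = base frame: x ahead of the robot, y to its left, z up, the work surface at z = 0. Lengths are in m, angles in rad, forces in N, time in s.
With the tool pointing down it reaches from about 0.3 to 0.775 m from the base axis. Payload 14.6 kg.
Tool frame: the origin (TCP) lies at the very end of the fingers, on their centre line; the grasp point (between the pads) lies 19 mm behind it (pinch_z is the distance from the TCP to the grasp point, in m); z points along the fingers, y is the direction in which the jaws open and shut (so a half turn about z gives the same grasp; the last joint's range is limited). The gripper opens to 94 mm and grips with 3 to 60 N. Pads are 16 mm wide; open, the fingers measure 119 mm over their backs; the gripper's body (75 mm by 177 mm) begins 78 mm behind the grasp point.
Start: joints at [-1.215, 0.3, 1.521, -0, 1.321, -0.067], TCP at [0.226, -0.502, 0.205] pointing down, gripper open.
Joint ranges: [-3.03, 3.03], [-0.79, 2.21], [0.23, 2.52], [-1.04, 4.18], [0, 3.07], [-2.55, 2.55]. Speed limits (rad/s): [2.22, 2.22, 2.57, 3.14, 3.14, 3.14].

## Interface

Orientations are given as [roll, pitch, yaw] about the fixed x, y, z axes, in that order (R = Rz(yaw) Ry(pitch) Rx(roll)).
In Python, from station import get_obs, camera, hand_in, pinch_z gives the robot as it stands.
- The arm moves only by the tool servo_tool, never from a script. Its argument "moves" is a list that holds one entry, the list of rows, each a list of 7 numbers: the turn, a rotation vector about the tool's x, y, z normalised to -1 to 1, where 1 is pi/2 rad, then the shift along the tool's x, y, z normalised to -1 to 1, where 1 is 500 mm, then the closure, from 0 (fully open) to 1 (shut). In form: [[[rx, ry, rz, x, y, z, hand], ...]]. A call has 1 to 12 rows; each row is the pose to reach, as a shift and turn from the pose measured when the call began, along the tool's axes at that moment; what a row does not reach only later rows make up. A row lasts 1/12 s, in which the tool goes at most 41.7 mm and 7.16 degrees, less where a joint would pass 70% of its speed; a pose out of reach is approached as far as the arm can. A call with a number of a shift or a turn outside -1 to 1 is refused whole. A call with a gripper value outside its range is refused whole. The fingers move at their own pace and stop on an object; "squeeze" is the grip in N (left out, the last holds). Time passes only in rows, so rows that repeat a pose let the fingers close. It gives the time, the measured TCP pose, the force and the opening at its end, in the units of the state.
- get_obs(): the state, without advancing time (a new reading comes with each control period).
- camera(name): name is "scene" or "top" or "wrist"; returns a dict with "color" (384x512x3 uint8, red, green, blue), "intrinsics" (3x3 intrinsics, pixels), "rvec" (rotation vector, rad) and "tvec" (3), from world to camera coordinates, as OpenCV has them. Camera axes: x right, y down, z forward; pixel columns grow to the right and rows downward; lengths in m; the calibration is good to about 2 mm. The wrist camera is an equidistant fisheye: a pixel r from the principal point sees the ray r / f radians off the axis. A picture is of the moment at which its call begins. There is no depth.
- hand_in(): hands the job in, once; it reports no verdict.
The state is a dict: "time_s": time; "qpos": joint angles; "joint_vel": joint speeds; "tau": joint torques, N m; "ee_pos": TCP position; "eef_rot": TCP orientation; "force": force on the tool from outside, world axes, zero at the start; "moment": the same for the moment, N m; "grip_width": finger opening in m.
Only numpy, scipy, OpenCV 4.12 (cv2) and the standard library are available. Lean on these libraries where they do the work, as an engineer would, in place of code of your own. Each camera call takes 0.05 s, during which the arm holds its last target.

## Task

Unlock the filter cassette by pulling both of its black lock caps fully up, take out every spent disc that is in it and lay each flat, right way up, on the floor of the grey waste tray, not one on another. Then slide every fresh disc from the bench fully home into the cassette, handle pointing straight out of the mouth, one to a slot and with no empty slot beneath a disc, and press both lock caps fully down again. Leave the spent discs in the tray and everything else on the bench where it stands.

Things in the scene. Friction and masses are not known exactly. Their poses are not given: they have to be found in the camera images.
- cassette: Fixed white and grey cassette, 116 mm high, with three level slots one above the other. Origin: centre of its underside, straight below the centre of a disc that is home; the mouth looks to its own -x, z up. Slots run along x from the mouth (x = -36 mm) to a back stop; each is 14 mm high and 66 mm wide, with ledges along both sides and a 32 mm gap between them for the tongue.
- slot_low (a point): Point on the floor of the lowest slot (36 mm above the bench) where the origin of a disc fully home lies (0 to 2 mm farther in at the back stop). A disc goes in level, disc first, handle pointing out of the mouth; its handle stays outside. Handles of loaded discs stand straight above one another, so a slot below a loaded one is awkward to reach.
- slot_mid (a point): The same for the middle slot, floor 66 mm above the bench.
- slot_top (a point): The same for the top slot, floor 96 mm above the bench.
- cap_left (a joint): Height of the left lock cap (m), at the cassette's +y side: 0 = fully down (locked), 0.016 = fully up. It slides straight up and down, stays where left, and takes about 4 N to move. Its steel teeth bar the slots in front of the discs' rims when down (a disc sticking out over 5 mm stops them); the slots are free when it is more than 12 mm up.
- cap_right (a joint): The same for the right lock cap, at the cassette's -y side.
- cap_left_top (a point): Centre of the top of the left lock cap: an upright black round knob 20 mm across and 26 mm high over the cassette's side wall, 16 mm from the cassette's origin towards the mouth and 39 mm to its +y side; its top is 149 mm above the bench when down.
- cap_right_top (a point): Centre of the top of the right lock cap, the same knob on the -y side.
- tray: Fixed open grey waste tray for the spent discs, outside 200 x 165 mm (x, y) and 22 mm high, walls and floor 4 mm; origin: centre of its underside, x along its length, z up.
- fresh_1: Fresh disc: blue plastic disc with a white face, 64 mm across, 5 mm thick, on a tongue 12 mm wide, 5 mm thick, ending 102 mm from the disc's centre; on it stands a block handle 12 mm wide (y), 24 mm long (x = -78 to -102 mm), top 26 mm above the underside. Origin: centre of the disc's underside; -x points to the handle, z up. About 30 g, balances 15 mm from the origin towards the handle.
- fresh_2: Fresh disc flat on the bench, handle up, like all two or three of them (None if absent); shape and axes as fresh_1.
- fresh_3: Fresh disc flat on the bench, handle up, like all two or three of them (None if absent); shape and axes as fresh_1.
- spent_low: A spent disc that starts fully home in the lowest slot of the cassette (one or two of the three spent discs are there; None if absent); shape and axes as fresh_1.
- spent_mid: A spent disc that starts fully home in the middle slot of the cassette (one or two of the three spent discs are there; None if absent); shape and axes as fresh_1.
- spent_top: A spent disc that starts fully home in the top slot of the cassette (one or two of the three spent discs are there; None if absent); shape and axes as fresh_1.
- jar: Bystander: small amber glass jar, 40 mm across, 45 mm high; origin centre of underside.
- label_roll: Bystander: paper label roll, 56 mm across, 40 mm high; origin centre of underside.
- marker: Bystander: grey marker with black cap lying on the bench, about 125 x 15 x 15 mm along its x; origin under its barrel.
Not all that is in view belongs to the job. Leave any green look-alike of the spent_top alone. What is shaped like the fresh_2 but purple is not meant.

How it is judged:
On the way, in this order (a step that is already met when the one before it is completed fails the run):
1. both lock caps pulled up, more than 12 mm (value of joint each of cap_left, cap_right above 0.012 m), for 0.2 s.
2. every spent disc lies flat on the floor of the waste tray (x of spent_low in the frame of tray between -0.1 and 0.1 m and y of spent_low in the frame of tray between -0.08 and 0.08 m and z of each of spent_low, spent_mid, spent_top in the frame of tray below 0.012 m and angle between each of spent_low, spent_mid, spent_top's own z axis and vertical below 0.12 rad and x of spent_mid in the frame of tray between -0.1 and 0.1 m and y of spent_mid in the frame of tray between -0.08 and 0.08 m and x of spent_top in the frame of tray between -0.1 and 0.1 m and y of spent_top in the frame of tray between -0.08 and 0.08 m), for 0.2 s.
3. every fresh disc is fully home in the cassette, with the lowest and the middle slot filled (horizontal distance between each of fresh_1, fresh_2, fresh_3 and slot_low below 0.007 m and height (world z) of fresh_1 between 0.03 and 0.104 m and angle between each of fresh_1, fresh_2, fresh_3's own z axis and vertical below 0.1 rad and angle between the x axis of each of fresh_1, fresh_2, fresh_3 and the x axis of cassette, either way round below 0.25 rad and height (world z) of fresh_2 between 0.03 and 0.104 m and height (world z) of fresh_3 between 0.03 and 0.104 m and ((horizontal distance between fresh_1 and slot_low below 0.007 m and height (world z) of fresh_1 between 0.03 and 0.044 m and angle between fresh_1's own z axis and vertical below 0.1 rad and angle between the x axis of fresh_1 and the x axis of cassette, either way round below 0.25 rad) or (horizontal distance between fresh_2 and slot_low below 0.007 m and height (world z) of fresh_2 between 0.03 and 0.044 m and angle between fresh_2's own z axis and vertical below 0.1 rad and angle between the x axis of fresh_2 and the x axis of cassette, either way round below 0.25 rad) or (horizontal distance between fresh_3 and slot_low below 0.007 m and height (world z) of fresh_3 between 0.03 and 0.044 m and angle between fresh_3's own z axis and vertical below 0.1 rad and angle between the x axis of fresh_3 and the x axis of cassette, either way round below 0.25 rad)) and ((horizontal distance between fresh_1 and slot_low below 0.007 m and height (world z) of fresh_1 between 0.06 and 0.074 m and angle between fresh_1's own z axis and vertical below 0.1 rad and angle between the x axis of fresh_1 and the x axis of cassette, either way round below 0.25 rad) or (horizontal distance between fresh_2 and slot_low below 0.007 m and height (world z) of fresh_2 between 0.06 and 0.074 m and angle between fresh_2's own z axis and vertical below 0.1 rad and angle between the x axis of fresh_2 and the x axis of cassette, either way round below 0.25 rad) or (horizontal distance between fresh_3 and slot_low below 0.007 m and height (world z) of fresh_3 between 0.06 and 0.074 m and angle between fresh_3's own z axis and vertical below 0.1 rad and angle between the x axis of fresh_3 and the x axis of cassette, either way round below 0.25 rad))), for 0.2 s.
4. both lock caps pressed fully down (value of joint each of cap_left, cap_right below 0.003 m), for 0.2 s.
At the end, for the whole second after the job is handed in: Every fresh disc is home (within 7 mm of its seat, level within 0.1 rad, handle straight out within 0.25 rad), the lowest and middle slots are filled, a third disc is in the top slot, every spent disc lies flat on the tray floor, both caps are down within 3 mm and all is at rest (all of step 2 and all of step 3 and all of step 4 and linear speed of each of fresh_1, fresh_2, fresh_3, spent_low, spent_mid, spent_top below 0.02 m/s); the robot touches nothing.
It fails at once if a bystander (jar, label roll or marker) is moved more than 30 mm (distance of any of jar, label_roll, marker from where it was at the start of the episode above 0.03 m).
Of fresh_1, fresh_2, fresh_3 only 2 to 3 are there at a start; the rules pass over those that are not, and their reading is None.
Of spent_low, spent_mid, spent_top only 1 to 2 are there at a start; the rules pass over those that are not, and their reading is None.
At some moment in a run one of fresh_1, fresh_2, fresh_3 may be knocked a few centimetres aside while the robot is not near it.
Once in a run the grip may slacken for a moment while it holds something.
It also fails if it takes over 210 s, if anything falls off the work surface, if the arm or the gripper's body presses on something with over 40 N, if the wrist force passes 120 N, or if a joint passes its speed limit or range.

## Working session

There is one attempt and no reset: what is moved stays moved. The work goes in short steps, Python scripts to look and compute and a tool call to move; the robot and the scene stay as the last step left them, time stands still between calls to the robot, and variables do not carry over. Pictures are saved under pics/ and viewed, and the job is handed in when it is done.

Besides the shell and the picture viewer there is one more tool, called after "Emit:" as name([rows], argument=value, ...), one row to a line, values as JSON. servo_tool: Moves the arm, as the interface text tells. Scaled input: -1 to 1 covers 500 mm each way for a shift and pi/2 rad each way for a turn. Its arguments: {"type":"object","properties":{"moves":{"type":"array"},"squeeze":{"type":"number"}},"required":["moves"]}

```bash
ls; mkdir -p pics; python3 - <<'E'
from station import get_obs,camera,pinch_z
import cv2,numpy as np
print(pinch_z);o=get_obs();print(o)
for n in("scene","top","wrist"):
    c=camera(n);cv2.imwrite(f"pics/{n}0.png",c["color"][:,:,::-1]);print(n,c["intrinsics"],c["rvec"],c["tvec"])
E
```

```text
pics
0.0188
{'time_s': 0.0, 'qpos': array([-1.21460418e+00,  3.00480671e-01,  1.52159312e+00,  6.56130147e-06,
        1.32066880e+00, -6.65827460e-02]), 'joint_vel': array([ 7.20287562e-05,  1.18799700e-03, -6.04440559e-04,  1.04363837e-04,
       -8.93888047e-05,  1.27814299e-03]), 'tau': array([-3.07143000e-04, -5.31807518e+01, -3.52734876e+01,  7.08905468e-02,
        2.45118613e-02, -8.67031895e-05]), 'ee_pos': array([ 0.22557767, -0.50132719,  0.20487598]), 'eef_rot': array([-3.14044569e+00, -8.28502463e-05,  4.22773218e-01]), 'force': array([-0.86103528, -0.04569062, -0.28267475]), 'moment': array([ 0.01421933, -0.01333539, -0.03350342]), 'grip_width': 0.09380203245530194}
scene [[358.7874189    0.         254.84826758]
 [  0.         358.7874189  195.02082884]
 [  0.           0.           1.        ]] [ 2.03074668  1.23751528 -0.53179928] [-0.26762371 -0.28423376  1.48316548]
top [[433.51155502   0.         253.69490967]
 [  0.         433.51155502 194.15018536]
 [  0.           0.           1.        ]] [ 2.11489802 -2.16612014  0.17127629] [2.92270845e-04 6.06814430e-01 1.14432986e+00]
wrist [[297.31863964   0.         256.39277825]
 [  0.         297.31863964 192.49369775]
 [  0.           0.           1.        ]] [-2.44189264  1.57852685  0.21636138] [-0.54840713 -0.02755711  0.39242823]
```

```bash
python3 - <<'E'
import cv2
for n in("scene","top","wrist"):
    i=cv2.imread(f"pics/{n}0.png");cv2.imwrite(f"pics/{n}0b.png",cv2.resize(i,(800,600),interpolation=cv2.INTER_CUBIC))
E
```

```text
(no output)
```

View pics/scene0b.png

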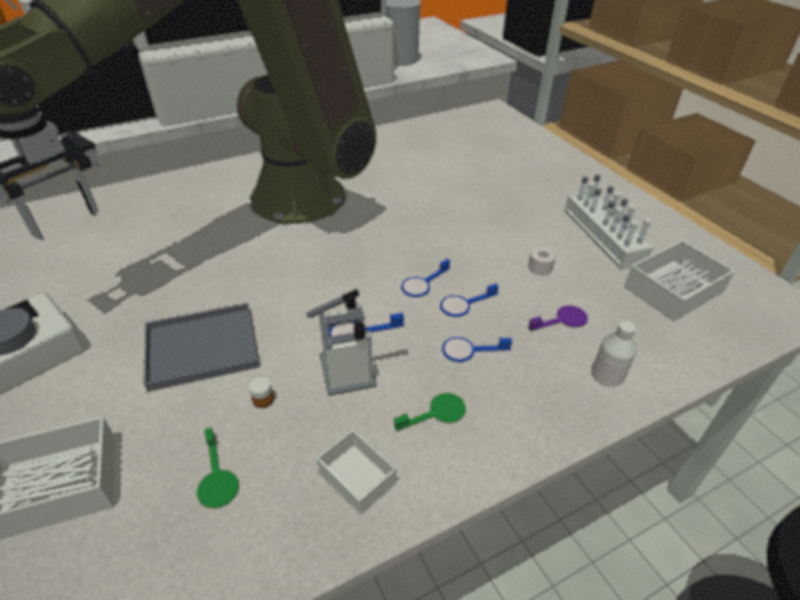

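View pics/top0b.png

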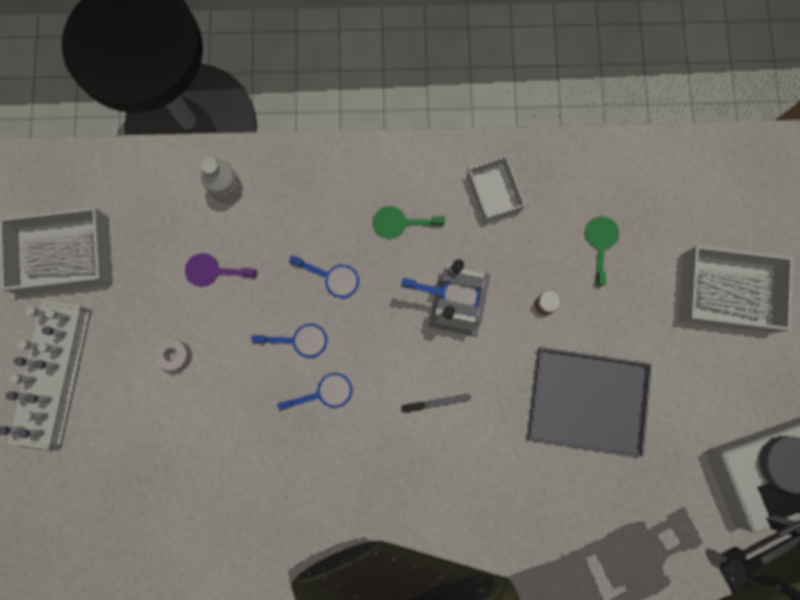

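View pics/wrist0b.png

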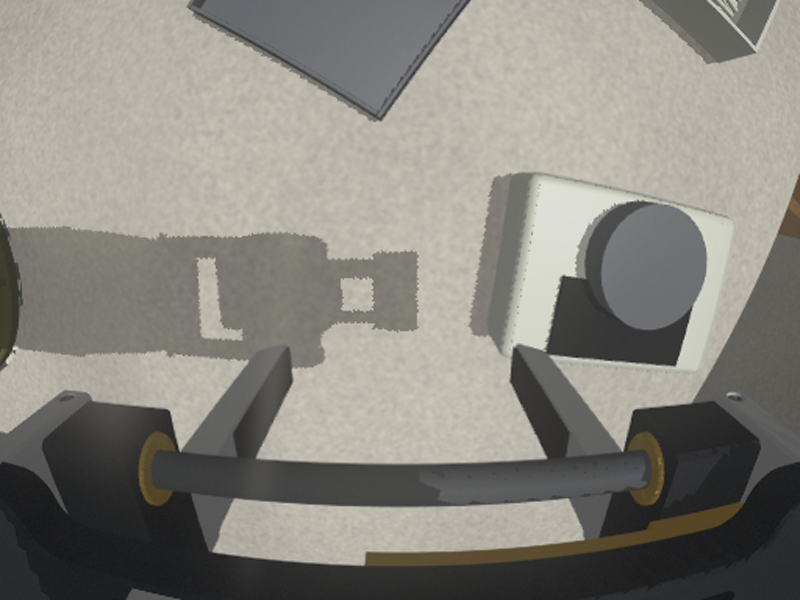

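```bash
cat > h.py <<'E'
import cv2,numpy as np
from scipy.spatial.transform import Rotation as R
def cast(c,uv,z):
    """pixels -> world points on plane z (pinhole cams)"""
    uv=np.asarray(uv,float).reshape(-1,2);K=c["intrinsics"]
    M=R.from_rotvec(np.ravel(c["rvec"])).as_matrix();t=np.ravel(c["tvec"])
    C=-M.T@t
    d=np.c_[(uv-K[:2,2])/K[0,0],np.ones(len(uv))]@M
    return C+d*((z-C[2])/d[:,2])[:,None]
def proj(c,P):
    P=np.asarray(P,float).reshape(-1,3)
    return cv2.projectPoints(P,np.ravel(c["rvec"]),np.ravel(c["tvec"]),c["intrinsics"],None)[0].reshape(-1,2)
def projf(c,P):
    P=np.asarray(P,float).reshape(-1,3)
    K=c["intrinsics"];M=R.from_rotvec(np.ravel(c["rvec"])).as_matrix();X=P@M.T+np.ravel(c["tvec"])
    r=np.hypot(X[:,0],X[:,1]);th=np.arctan2(r,X[:,2]);s=K[0,0]*th/np.maximum(r,1e-9)
    return X[:,:2]*s[:,None]+K[:2,2]
def castf(c,uv,z):
    uv=np.asarray(uv,float).reshape(-1,2);K=c["intrinsics"];q=(uv-K[:2,2])
    r=np.linalg.norm(q,axis=1);th=r/K[0,0]
    d=np.c_[q/np.maximum(r,1e-9)[:,None]*np.sin(th)[:,None],np.cos(th)]
    M=R.from_rotvec(np.ravel(c["rvec"])).as_matrix();C=-M.T@np.ravel(c["tvec"]);d=d@M
    return C+d*((z-C[2])/d[:,2])[:,None]
def crop(im,x0,y0,x1,y1,s,name):
    cv2.imwrite("pics/"+name,cv2.resize(np.ascontiguousarray(im[y0:y1,x0:x1,::-1]),None,fx=s,fy=s,interpolation=cv2.INTER_CUBIC))
E
python3 - <<'E'
from station import camera
from h import *
c=camera("scene");crop(c["color"],180,165,340,285,5,"s1.png")
c=camera("top");crop(c["color"],150,130,330,270,4,"t1.png")
E
```

```text
(no output)
```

View pics/s1.png

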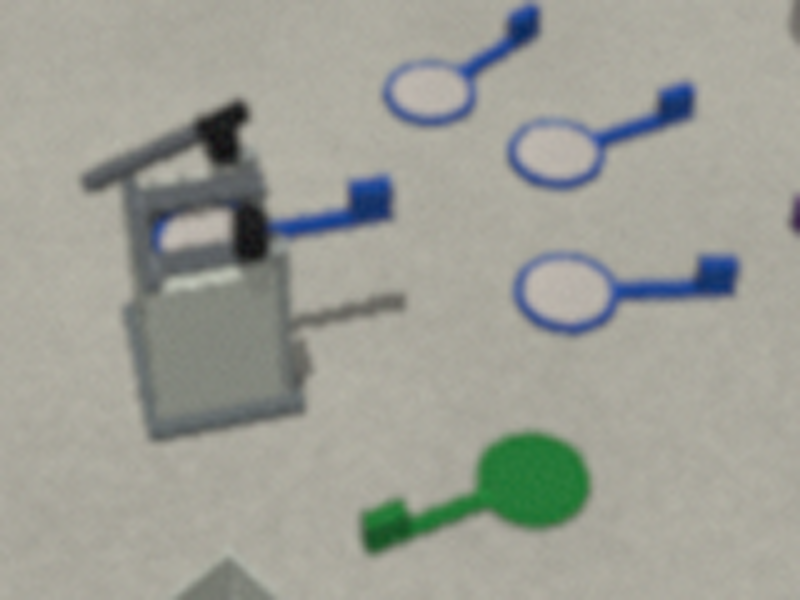

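View pics/t1.png

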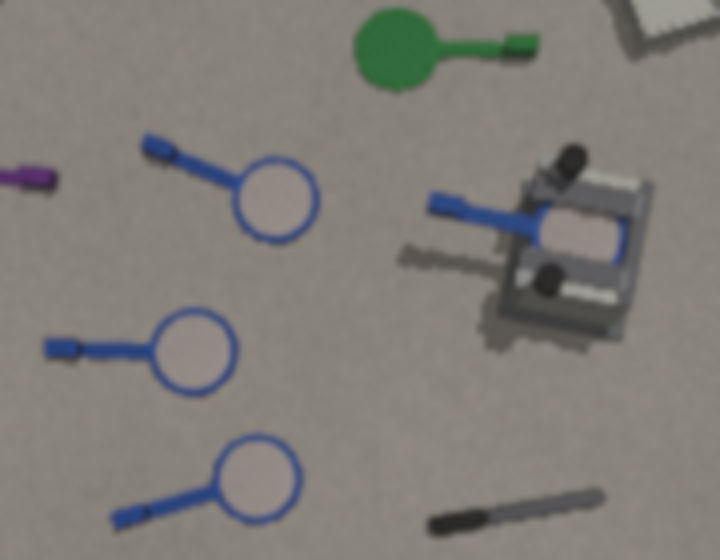

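```bash
cat >> h.py <<'E'
def blue(im):
    hsv=cv2.cvtColor(im,cv2.COLOR_RGB2HSV)
    return cv2.inRange(hsv,(105,110,40),(125,255,255))
def discs(c,amin=60):
    """top view: find the blue discs; centre via fitted ellipse of outer contour of hull, z=5mm"""
    m=blue(c["color"]);n,l,st,ce=cv2.connectedComponentsWithStats(m)
    out=[]
    for i in range(1,n):
        if st[i,4]>amin: out.append((l==i,st[i],ce[i]))
    return out
E
python3 - <<'E'
from station import camera
from h import *
for n in("top","scene"):
    c=camera(n)
    for m,s,ce in discs(c,20): print(n,s,ce.round(1))
    k=c["color"];dark=(k.max(2)<45).astype(np.uint8)
    nn,l,st,ce=cv2.connectedComponentsWithStats(dark)
    for i in range(1,nn):
        if 8<st[i,4]<300: print(' dark',st[i],ce[i].round(1))
E
```

```text
top [186 164  25  14  86] [197.4 170.4]
top [258 179  29  12 120] [272.5 183.6]
top [162 215  27   6  90] [174.5 216.9]
top [178 250  31  12  92] [192. 256.]
 dark [290 170   5   5  15] [291.5 171.9]
 dark [284 200   4   4   9] [285.4 201.6]
 dark [258 259  11   4  19] [262.2 260.5]
 dark [492 333  14   8  55] [498. 336.]
scene [272 166  15  15  61] [280.5 172.8]
scene [299 182  19  13  71] [310.3 187.8]
scene [233 201  25  11 107] [248.8 206.5]
scene [284 217  43  14 110] [312.2 222.6]
 dark [216   0  27  10 221] [228.8   3.8]
 dark [362   0  18  13 188] [370.5   5.7]
 dark [359  24  15   9  72] [364.   28.1]
 dark [162  49  15  11 105] [169.2  54.2]
 dark [169  99  29   8  92] [182.6 103.7]
 dark [  3 117  11  10  69] [  8.6 121.4]
 dark [220 186   9  11  56] [224.1 191.2]
 dark [ 11 193  12  10  43] [ 17.  197.2]
 dark [227 206   6  11  49] [229.7 211.6]
```

```bash
cat > meas.py <<'E'
from h import *
def bluel(im):
    hsv=cv2.cvtColor(im,cv2.COLOR_RGB2HSV)
    return cv2.inRange(hsv,(103,75,30),(127,255,255))
def fresh(c,castfn=cast):
    m=bluel(c["color"])
    cs,hi=cv2.findContours(m,cv2.RETR_CCOMP,cv2.CHAIN_APPROX_NONE)
    out=[]
    for i,k in enumerate(cs):
        if hi[0][i][3]>=0 and cv2.contourArea(k)>150:
            par=cs[hi[0][i][3]].reshape(-1,2)
            mo=cv2.moments(k);u=np.array([mo["m10"]/mo["m00"],mo["m01"]/mo["m00"]])
            P=castfn(c,u,.005)[0]
            Q=castfn(c,par,.005);d=np.hypot(*(Q-P)[:,:2].T)
            # direction: tongue pixels 45..75 mm from centre
            s=(d>.04)&(d<.074);D=(Q[s]-P)[:,:2].mean(0)
            yaw=np.arctan2(-D[1],-D[0])
            out.append((u,P[:2],yaw,d.max()))
    return out
E
python3 - <<'E'
from station import camera
from meas import *
c=camera("top")
for u,P,y,d in fresh(c): print(u.round(1),P.round(4),round(y,3),round(d,3))
print(cast(c,[(293,170),(287.3,200.2)],.149))
c2=camera("scene")
for u,P,y,d in fresh(c2): print('sc',u.round(1),P.round(4),round(y,3),round(d,3))
# spent handle top: scene and top pixels
for z in (.062,.092,.122):
  print(z,cast(c,(259.5,180.5),z)[0],cast(c2,(254.5,201.5),z)[0])
E
```

```text
[213.8 249.1] [0.4606 0.1007] -1.301 0.104
[197.9 217.4] [0.5506 0.1447] -1.596 0.105
[218.5 179.4] [0.6586 0.0854] -1.99 0.104
[[ 0.65022424 -0.11492757  0.149     ]
 [ 0.57323613 -0.09768087  0.149     ]]
0.062 [ 0.64174678 -0.03091559  0.062     ] [ 0.57739841 -0.00062063  0.062     ]
0.092 [ 0.63602824 -0.0303526   0.092     ] [ 0.60513227 -0.0153014   0.092     ]
0.122 [ 0.6303097  -0.02978962  0.122     ] [ 0.63286613 -0.02998217  0.122     ]
```

```bash
cat > plan.py <<'E'
import sys
from station import get_obs
from h import *
def plan(pos,yaw,o=None):
    o=o or get_obs()
    T=R.from_euler("xyz",o["eef_rot"]);p=o["ee_pos"]
    G=R.from_euler("xyz",[np.pi,0,yaw])
    rv=(T.inv()*G).as_rotvec();d=T.inv().apply(np.asarray(pos)-p)
    n=max(np.linalg.norm(d)/.0417,np.degrees(np.linalg.norm(rv))/7.16)
    print("row",(rv/(np.pi/2)).round(4),(d/.5).round(4),"rows>=%.1f"%n,"t=%.1f"%o["time_s"],"pos",p.round(4),"rpy",o["eef_rot"].round(3),"grip %.4f"%o["grip_width"],"F",o["force"].round(1))
if __name__=="__main__":
    a=[float(x) for x in sys.argv[1:]]
    plan(a[:3],a[3])
E
python3 - <<'E'
from station import camera
from plan import *
o=get_obs();c=camera("wrist")
M=R.from_rotvec(np.ravel(c["rvec"])).as_matrix();C=-M.T@np.ravel(c["tvec"])
T=R.from_euler("xyz",o["eef_rot"])
print("cam in tool",T.inv().apply(C-o["ee_pos"]),T.inv().apply(M[2]))
c=camera("top");i=c["color"]
g=cv2.cvtColor(i,cv2.COLOR_RGB2HSV)
m=((i.max(2)<90)&(i.max(2)>35)).astype(np.uint8);m=cv2.morphologyEx(m,cv2.MORPH_OPEN,np.ones((5,5)))
n,l,st,ce=cv2.connectedComponentsWithStats(m)
for k in range(1,n):
    if 2000<st[k,4]<6000:
        cn=cv2.findContours((l==k).astype(np.uint8),0,1)[0][0];r=cv2.minAreaRect(cn);print(st[k],r);b=cv2.boxPoints(r);print(cast(c,b,.022),cast(c,[r[0]],.022))
plan([.612,-.075,.30],1.35)
E
```

```text
cam in tool [ 0.07822182 -0.00099339 -0.17977196] [-2.66942826e-01 -4.73420683e-04  9.63712251e-01]
[   0    0   57   67 3022] ((28.0, 33.0), (66.0, 56.0), 90.0)
[[1.22333435 0.7383647  0.022     ]
 [1.21933859 0.56911563 0.022     ]
 [1.00700827 0.55906313 0.022     ]
 [1.01091932 0.7240276  0.022     ]] [[1.11378861 0.64756786 0.022     ]]
row [-0.     -0.     -0.5903] [ 1.0547 -0.461  -0.1891] rows>=14.0 t=0.6 pos [ 0.2256 -0.5016  0.2054] rpy [-3.142 -0.     0.423] grip 0.0940 F [-0.1  0.1  1.1]
```

```bash
python3 - <<'E'
from station import camera
from plan import *
c=camera("top")
b=np.array([(540,350),(650,362),(640,455),(528,440)])/1.5625
q=cast(c,b,.022);print(q,q.mean(0))
plan([.40,-.31,.32],.85)
E
```

```text
[[ 0.52063493 -0.26777018  0.022     ]
 [ 0.49465982 -0.46172249  0.022     ]
 [ 0.33398088 -0.43102199  0.022     ]
 [ 0.36419056 -0.23787573  0.022     ]] [ 0.42836654 -0.3495976   0.022     ]
row [ 0.     0.    -0.272] [ 0.4752 -0.2063 -0.2291] rows>=6.8 t=0.6 pos [ 0.2257 -0.5016  0.2055] rpy [3.142 0.    0.423] grip 0.0940 F [ 1.1 -0.5  0.7]
```

Emit:
servo_tool([
  [[0, 0, -0.09, 0.16, -0.07, -0.08, 0], [0, 0, -0.18, 0.32, -0.14, -0.15, 0], [0, 0, -0.27, 0.475, -0.206, -0.23, 0], [0, 0, -0.27, 0.475, -0.206, -0.23, 0], [0, 0, -0.27, 0.475, -0.206, -0.23, 0], [0, 0, -0.27, 0.475, -0.206, -0.23, 0], [0, 0, -0.27, 0.475, -0.206, -0.23, 0], [0, 0, -0.27, 0.475, -0.206, -0.23, 0], [0, 0, -0.27, 0.475, -0.206, -0.23, 0]],
], squeeze=30)

```text
time_s: 1.35
ee_pos: [0.4008, -0.3094, 0.321]
eef_rot: [3.14, 0.0, 0.85]
force: [-0.8, 0.3, -0.5]
grip_width: 0.0942
```

```bash
python3 - <<'E'
from station import camera
from plan import *
c=camera("wrist");crop(c["color"],0,0,512,384,1.5,"w1.png")
np.save("w1.npy",c,allow_pickle=True)
plan([.60,-.08,.32],1.35)
E
```

```text
row [-1.000e-04  1.000e-04 -3.196e-01] [ 6.097e-01 -4.400e-03  3.000e-04] rows>=7.3 t=1.4 pos [ 0.4    -0.3101  0.3202] rpy [-3.141  0.     0.848] grip 0.0940 F [-0.3 -0.1 -0.6]
```

View pics/w1.png

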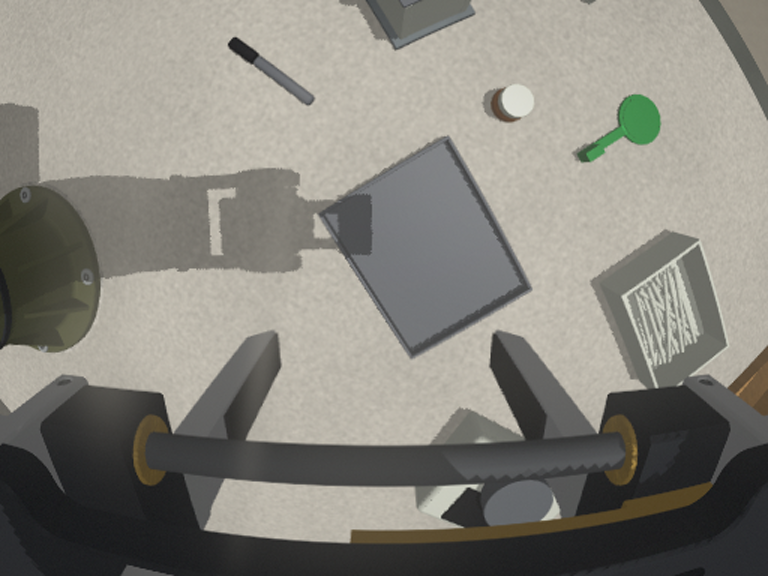

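```bash
python3 - <<'E'
from h import *
c=np.load("w1.npy",allow_pickle=True).item()
b=np.array([(447,138),(530,289),(411,357),(320,213)])/1.5
q=castf(c,b,.022);print(q.round(4),q.mean(0));print(np.linalg.norm(np.roll(q,-1,0)-q,axis=1))
E
```

```text
[[ 0.5243 -0.2686  0.022 ]
 [ 0.4908 -0.4608  0.022 ]
 [ 0.3332 -0.4325  0.022 ]
 [ 0.3685 -0.2397  0.022 ]] [ 0.42917849 -0.35039195  0.022     ]
[0.1951364  0.16012213 0.19606425 0.15849812]
```

Emit:
servo_tool([
  [[0, 0, -0.04, 0.08, 0, 0, 0], [0, 0, -0.08, 0.16, 0, 0, 0], [0, 0, -0.16, 0.3, 0, 0, 0], [0, 0, -0.24, 0.45, -0.004, 0, 0], [0, 0, -0.32, 0.61, -0.004, 0, 0], [0, 0, -0.32, 0.61, -0.004, 0, 0], [0, 0, -0.32, 0.61, -0.004, 0, 0], [0, 0, -0.32, 0.61, -0.004, 0, 0], [0, 0, -0.32, 0.61, -0.004, 0, 0], [0, 0, -0.32, 0.61, -0.004, 0, 0], [0, 0, -0.32, 0.61, -0.004, 0, 0]],
])

```text
time_s: 2.32
ee_pos: [0.5996, -0.0816, 0.3197]
eef_rot: [-3.14, 0.0, 1.349]
force: [0.0, -0.2, -0.1]
grip_width: 0.0939
```

```bash
python3 - <<'E'
from station import camera
from plan import *
c=camera("wrist");crop(c["color"],0,0,512,384,1.5,"w2.png")
np.save("w2.npy",c,allow_pickle=True)
E
```

```text
(no output)
```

View pics/w2.png

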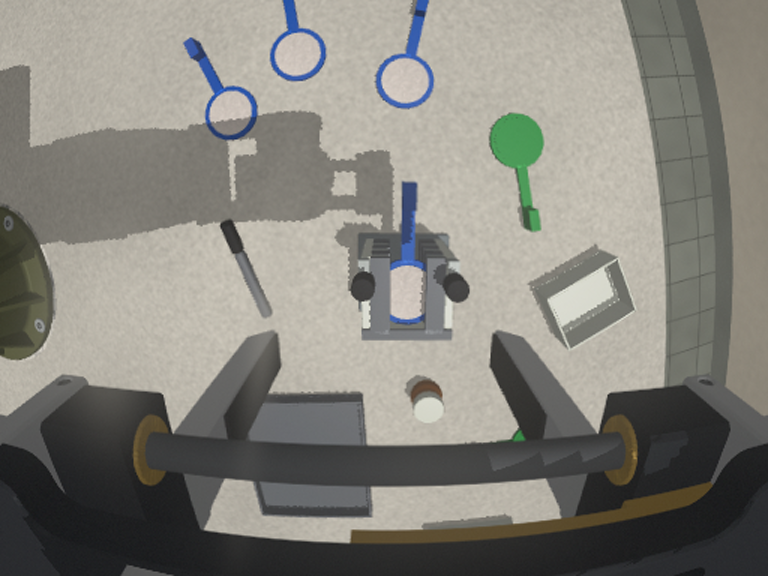

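```bash
python3 - <<'E'
from h import *
from station import camera
c=np.load("w2.npy",allow_pickle=True).item()
crop(c["color"],220,110,330,235,5.5,"w2c.png")
s=camera("scene");crop(s["color"],200,170,290,250,8,"s2.png")
print((proj(s,[(.6303,-.03,.062),(.6303,-.03,.092),(.6303,-.03,.122)])-[200,170])*8)
E
```

```text
[[431.29256549 369.45189421]
 [431.87957772 309.66106599]
 [432.49093208 247.39084168]]
```

View pics/w2c.png

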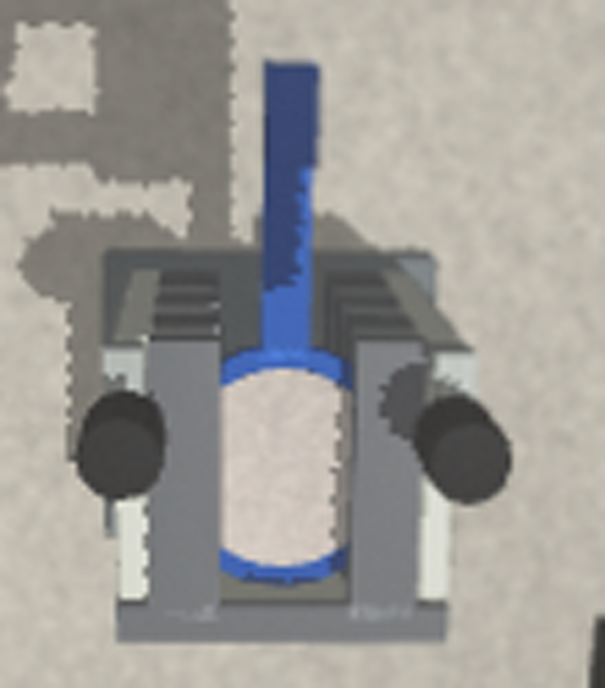

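View pics/s2.png

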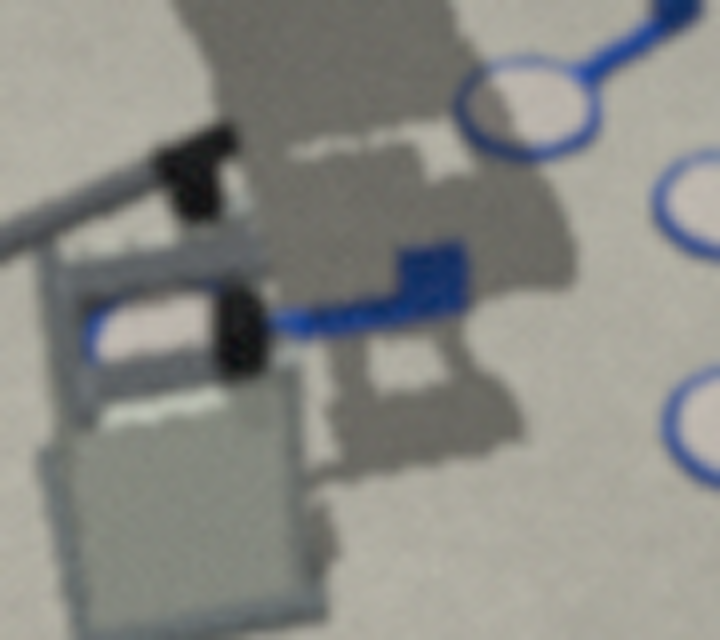

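```bash
python3 - <<'E'
from plan import *
c=np.load("w2.npy",allow_pickle=True).item()
px=lambda *a:[np.array(a)/5.5+(220,110)]
L=castf(c,px(469,462),.149)[0];Rr=castf(c,px(121,455),.149)[0]
y=(L-Rr)[:2];print(L,Rr,np.linalg.norm(y));yaw=np.arctan2(y[1],y[0])-np.pi/2;
x=np.array([np.cos(yaw),np.sin(yaw)]);O=(L+Rr)[:2]/2+.016*x
print("yaw",yaw,"O",O)
# back plate corners
b=castf(c,np.array([(117,604),(446,604)])/5.5+(220,110),.116);print("back",b,np.arctan2(*(b[1]-b[0])[1::-1])-np.pi/2)
yv=np.array([-x[1],x[0]]);print("back loc",(b[:,:2]-O)@np.c_[x,yv])
h=castf(c,px(291,63),.122)[0][:2];print("handle end local",(h-O)@np.c_[x,yv])
d=castf(c,px(286,367),.101)[0][:2];e=castf(c,px(286,567),.101)[0][:2];print((d-O)@np.c_[x,yv],(e-O)@np.c_[x,yv])
E
```

```text
[ 0.653711   -0.11442997  0.149     ] [ 0.57795608 -0.09570475  0.149     ] 0.07803487913206864
yaw -1.8131206502603145 O [ 0.61199419 -0.12059988]
back [[ 0.56423232 -0.14174647  0.116     ]
 [ 0.64501894 -0.16019565  0.116     ]] -1.7953153041709413
back loc [[ 0.03198967 -0.04129208]
 [ 0.03051428  0.04156126]]
handle end local [-0.10241908 -0.00240656]
[-0.02627074 -0.00023466] [0.02653951 0.0016102 ]
```

```bash
python3 plan.py .578 -.0957 .20 1.34; python3 plan.py .578 -.0957 .125 1.34
```

```text
row [-0.0001  0.0002  0.0054] [-0.037  -0.0359  0.2405] rows>=2.9 t=2.4 pos [ 0.5996 -0.0816  0.3203] rpy [-3.141  0.     1.349] grip 0.0940 F [-0.5  1.3 -0.3]
row [-0.0001  0.0002  0.0054] [-0.0369 -0.0359  0.3905] rows>=4.7 t=2.4 pos [ 0.5996 -0.0816  0.3203] rpy [-3.141  0.     1.349] grip 0.0940 F [-0.5  1.3 -0.3]
```

Emit:
servo_tool([
  [[0, 0, 0.005, -0.02, -0.02, 0.08, 0.45], [0, 0, 0.005, -0.037, -0.036, 0.16, 0.45], [0, 0, 0.005, -0.037, -0.036, 0.24, 0.45], [0, 0, 0.005, -0.037, -0.036, 0.24, 0.45], [0, 0, 0.005, -0.037, -0.036, 0.3, 0.45], [0, 0, 0.005, -0.037, -0.036, 0.35, 0.45], [0, 0, 0.005, -0.037, -0.036, 0.39, 0.45], [0, 0, 0.005, -0.037, -0.036, 0.39, 0.45], [0, 0, 0.005, -0.037, -0.036, 0.39, 0.45], [0, 0, 0.005, -0.037, -0.036, 0.39, 0.45]],
])

```text
time_s: 3.25
ee_pos: [0.579, -0.0962, 0.128]
eef_rot: [3.139, 0.0, 1.34]
force: [-0.2, 0.6, -0.3]
grip_width: 0.0516
```

```bash
python3 - <<'E'
from station import camera
from plan import *
c=camera("wrist");crop(c["color"],130,150,380,330,3,"w3.png")
plan([.578,-.0957,.125],1.34)
E
```

```text
row [0.002  0.0002 0.0003] [ 0.0004 -0.0021  0.0058] rows>=0.1 t=3.3 pos [ 0.579  -0.0961  0.1279] rpy [3.138 0.    1.34 ] grip 0.0515 F [ 0.2 -0.7 -0.8]
```

View pics/w3.png

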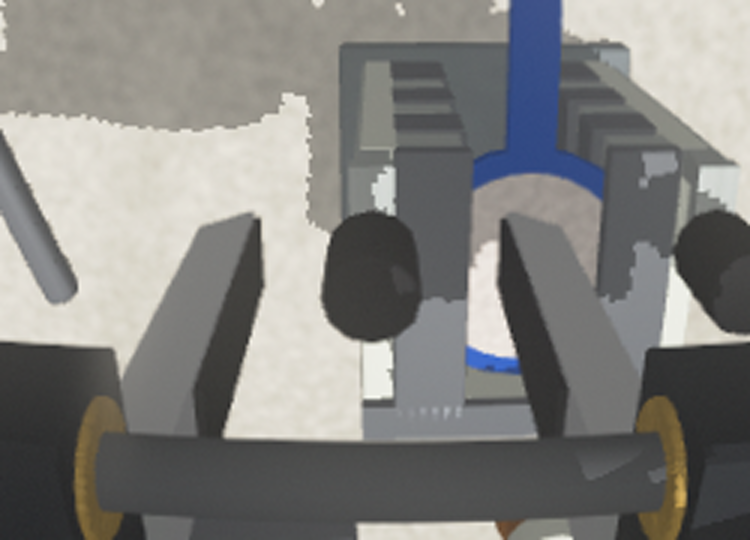

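Emit:
servo_tool([
  [[0, 0, 0, 0, -0.001, 0.004, 1], [0, 0, 0, 0, -0.001, 0.005, 1], [0, 0, 0, 0, -0.001, 0.005, 1], [0, 0, 0, 0, -0.001, 0.005, 1], [0, 0, 0, 0, -0.001, 0.005, 1], [0, 0, 0, 0, -0.001, -0.005, 1], [0, 0, 0, 0, -0.001, -0.015, 1], [0, 0, 0, 0, -0.001, -0.025, 1], [0, 0, 0, 0, -0.001, -0.033, 1], [0, 0, 0, 0, -0.001, -0.036, 1], [0, 0, 0, 0, -0.001, -0.036, 1], [0, 0, 0, 0, -0.001, -0.036, 1]],
], squeeze=30)

```text
time_s: 4.3
ee_pos: [0.5772, -0.0955, 0.1425]
eef_rot: [-3.139, -0.0, 1.341]
force: [5.4, 1.2, -28.8]
grip_width: 0.0195
```

```bash
python3 plan.py .578 -.0957 .20 1.34
```

```text
row [-0.0014 -0.      0.0003] [ 0.      0.0013 -0.1149] rows>=1.4 t=4.3 pos [ 0.5772 -0.0955  0.1425] rpy [-3.139 -0.     1.341] grip 0.0195 F [  5.4   1.2 -28.8]
```

Emit:
servo_tool([
  [[0, 0, 0, 0, 0, 0, 0.45], [0, 0, 0, 0, 0, 0, 0.45], [0, 0, 0, 0, 0, 0, 0.45], [0, 0, 0, 0, 0, -0.07, 0.45], [0, 0, 0, 0, 0, -0.12, 0.45], [0, 0, 0, 0, 0.08, -0.12, 0.45], [0, 0, 0, -0.002, 0.158, -0.1, 0.45], [0, 0, 0, -0.002, 0.158, -0.08, 0.45], [0, 0, 0, -0.002, 0.158, -0.02, 0.45], [0, 0, 0, -0.002, 0.158, 0.036, 0.45], [0, 0, 0, -0.002, 0.158, 0.036, 0.45], [0, 0, 0, -0.002, 0.158, 0.036, 0.45]],
])

```text
time_s: 5.3
ee_pos: [0.6536, -0.1145, 0.1246]
eef_rot: [-3.138, -0.0, 1.341]
force: [0.2, 0.4, 0.4]
grip_width: 0.052
```

```bash
python3 - <<'E'
from station import camera
from plan import *
c=camera("wrist");crop(c["color"],130,150,380,330,3,"w4.png")
plan([.6537,-.1144,.125],1.34)
E
```

```text
row [-0.0001 -0.0001  0.0003] [ 0.0002 -0.0015  0.0027] rows>=0.0 t=5.3 pos [ 0.6544 -0.1147  0.1263] rpy [-3.141 -0.     1.34 ] grip 0.0517 F [-0.1  0.2  1.2]
```

View pics/w4.png

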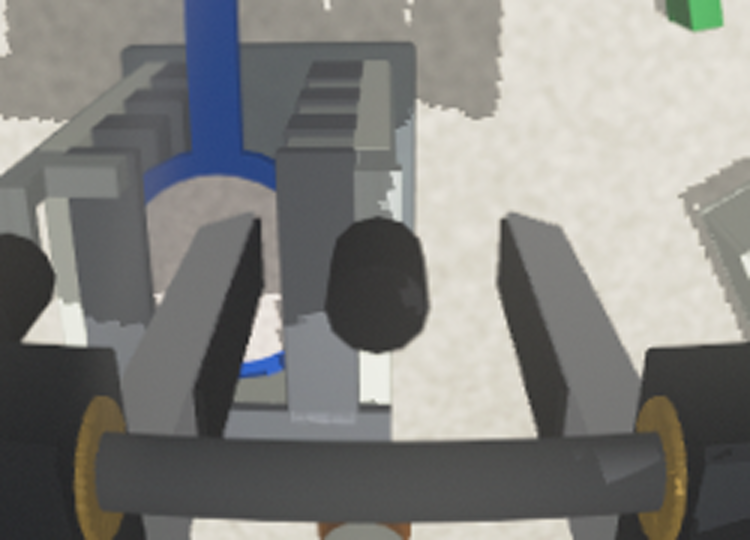

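Right cap up (its stem shows at left); the left cap sits centred between the fingers (377,285). Grip and lift it.

Emit:
servo_tool([
  [[0, 0, 0, 0, -0.001, 0.002, 1], [0, 0, 0, 0, -0.001, 0.002, 1], [0, 0, 0, 0, -0.001, 0.002, 1], [0, 0, 0, 0, -0.001, 0.002, 1], [0, 0, 0, 0, -0.001, 0.002, 1], [0, 0, 0, 0, -0.001, -0.008, 1], [0, 0, 0, 0, -0.001, -0.018, 1], [0, 0, 0, 0, -0.001, -0.028, 1], [0, 0, 0, 0, -0.001, -0.036, 1], [0, 0, 0, 0, -0.001, -0.039, 1], [0, 0, 0, 0, -0.001, -0.039, 1], [0, 0, 0, 0, -0.001, -0.039, 1]],
])

```text
time_s: 6.35
ee_pos: [0.6526, -0.114, 0.1411]
eef_rot: [-3.135, -0.0, 1.341]
force: [7.2, -0.7, -32.7]
grip_width: 0.0194
```

Emit:
servo_tool([
  [[0, 0, 0, 0, 0, 0, 0.45], [0, 0, 0, 0, 0, 0, 0.45], [0, 0, 0, 0, 0, 0, 0.45], [0, 0, 0, 0, 0, -0.07, 0.45], [0, 0, 0, 0, 0, -0.14, 0.45], [0, 0, 0, 0.05, -0.03, -0.21, 0.45], [0, 0, 0, 0.1, -0.07, -0.26, 0.45], [0, 0, 0, 0.12, -0.078, -0.3, 0.45], [0, 0, 0, 0.12, -0.078, -0.3, 0.45], [0, 0, 0, 0.12, -0.078, -0.3, 0.45], [0, 0, 0, 0.12, -0.078, -0.3, 0.45], [0, 0, 0, 0.12, -0.078, -0.3, 0.45]],
])

```text
time_s: 7.35
ee_pos: [0.6292, -0.0478, 0.2902]
eef_rot: [-3.133, -0.0, 1.34]
force: [-0.2, -0.0, -0.2]
grip_width: 0.0515
```

```bash
python3 - <<'E'
from station import camera
from plan import *
c=camera("wrist");crop(c["color"],130,90,380,270,3,"w5.png")
np.save("w5.npy",c,allow_pickle=True)
s=camera("scene");crop(s["color"],200,170,290,250,8,"s5.png")
plan([.633,-.033,.15],1.34)
E
```

```text
row [-0.0054 -0.0002 -0.0002] [0.0302 0.003  0.2805] rows>=3.4 t=7.5 pos [ 0.6292 -0.0477  0.2903] rpy [-3.133 -0.     1.34 ] grip 0.0518 F [ 0.1  0.7 -0.1]
```

View pics/w5.png

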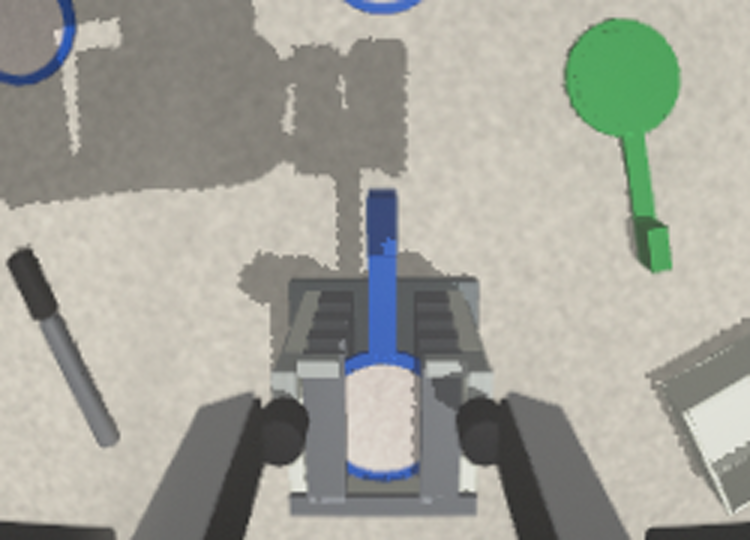

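View pics/s5.png

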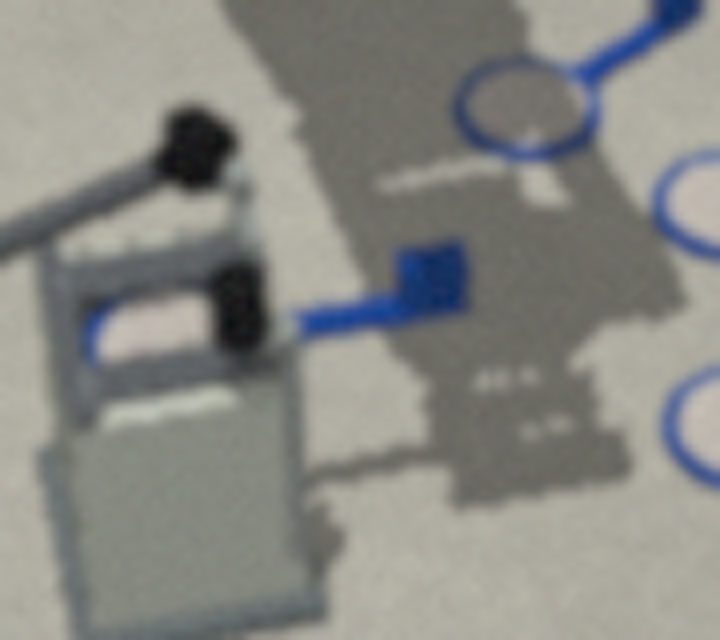

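```bash
python3 - <<'E'
from plan import *
c=np.load("w5.npy",allow_pickle=True).item()
px=lambda *a:[np.array(a)/3+(130,90)]
e=castf(c,px(382,190),.122)[0];d1=castf(c,px(382.5,340),.101)[0]
print(e,d1)
v=(e-d1)[:2];v/=np.linalg.norm(v);print(v,np.arctan2(v[1],v[0]),e[:2]-.012*v)
print(castf(c,px(382,365),.101),castf(c,px(382,470),.101))
for z in(.15,.103):plan([*(e[:2]-.012*v),z],1.345)
E
```

```text
[ 0.6355508  -0.01798859  0.122     ] [ 0.62005848 -0.08452449  0.101     ]
[0.22677544 0.97394707] 1.3420307427756537 [ 0.6328295  -0.02967596]
[[ 0.61722957 -0.095654    0.101     ]] [[ 0.60560935 -0.14531039  0.101     ]]
row [-0.0054 -0.0002 -0.0034] [0.0366 0.0012 0.2806] rows>=3.4 t=7.5 pos [ 0.6292 -0.0477  0.2903] rpy [-3.133 -0.     1.34 ] grip 0.0518 F [ 0.1  0.7 -0.1]
row [-0.0054 -0.0002 -0.0034] [0.0366 0.002  0.3746] rows>=4.5 t=7.5 pos [ 0.6292 -0.0477  0.2903] rpy [-3.133 -0.     1.34 ] grip 0.0518 F [ 0.1  0.7 -0.1]
```

Emit:
servo_tool([
  [[-0.005, 0, -0.002, 0.02, 0.001, 0.07, 0.6], [-0.005, 0, -0.002, 0.034, 0.001, 0.14, 0.6], [-0.005, 0, -0.002, 0.034, 0.002, 0.2, 0.6], [-0.005, 0, -0.002, 0.034, 0.002, 0.26, 0.6], [-0.005, 0, -0.002, 0.034, 0.002, 0.32, 0.6], [-0.005, 0, -0.002, 0.034, 0.002, 0.36, 0.6], [-0.005, 0, -0.002, 0.034, 0.002, 0.377, 0.6], [-0.005, 0, -0.002, 0.034, 0.002, 0.377, 0.6], [-0.005, 0, -0.002, 0.034, 0.002, 0.377, 0.6]],
])

```text
time_s: 8.2
ee_pos: [0.6329, -0.0312, 0.1024]
eef_rot: [-3.141, -0.0, 1.342]
force: [-0.5, -0.3, 0.3]
grip_width: 0.0376
```

```bash
python3 - <<'E'
from station import camera
from plan import *
c=camera("wrist");crop(c["color"],130,120,380,300,3,"w6.png")
plan([.6325,-.0312,.101],1.342)
E
```

```text
row [ 0.0007 -0.0003  0.0004] [-0.0003 -0.0014  0.0043] rows>=0.1 t=8.2 pos [ 0.6332 -0.0312  0.1032] rpy [ 3.14  -0.     1.343] grip 0.0378 F [ 0.4 -0.5 -0.2]
```

View pics/w6.png

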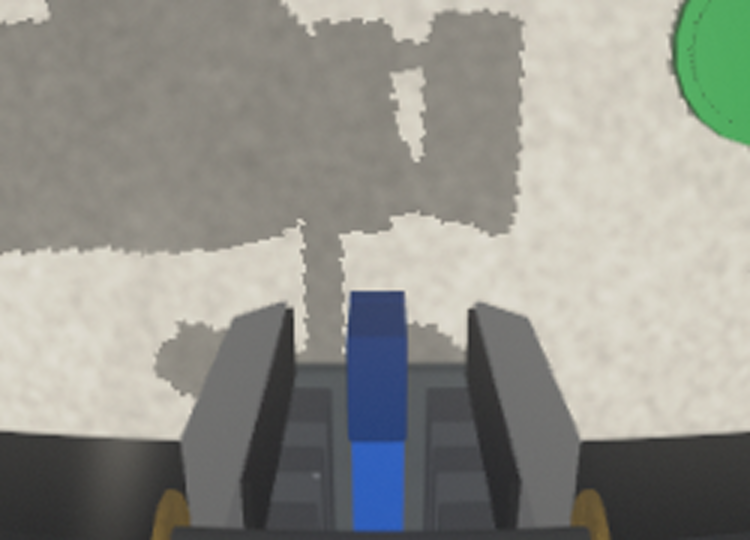

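Emit:
servo_tool([
  [[0, 0, 0, 0, 0, 0.001, 1], [0, 0, 0, 0, 0, 0.001, 1], [0, 0, 0, 0, 0, 0.001, 1], [0, 0, 0, 0, 0, 0, 1], [0, 0, 0, 0, 0, -0.004, 1], [0, 0, 0, 0.03, 0, -0.004, 1], [0, 0, 0, 0.06, 0, -0.004, 1], [0, 0, 0, 0.1, 0, -0.004, 1], [0, 0, 0, 0.14, 0, -0.004, 1], [0, 0, 0, 0.18, 0, -0.004, 1], [0, 0, 0, 0.22, 0, -0.004, 1], [0, 0, 0, 0.25, 0, -0.004, 1]],
], squeeze=40)

```text
time_s: 9.25
ee_pos: [0.6616, 0.0936, 0.1051]
eef_rot: [3.141, -0.001, 1.344]
force: [0.8, 0.2, -0.5]
grip_width: 0.0116
```

```bash
python3 - <<'E'
from station import camera
from plan import *
c=camera("wrist");crop(c["color"],100,100,400,384,2,"w7.png")
s=camera("scene");crop(s["color"],180,140,340,260,5,"s7.png")
plan([.66,.09,.25],1.342)
E
```

```text
row [ 0.0006 -0.0004  0.0023] [-0.0076 -0.0011 -0.2901] rows>=3.5 t=9.3 pos [0.6616 0.0936 0.1049] rpy [ 3.141e+00 -1.000e-03  1.346e+00] grip 0.0116 F [-0.  -0.1 -0.4]
```

View pics/w7.png

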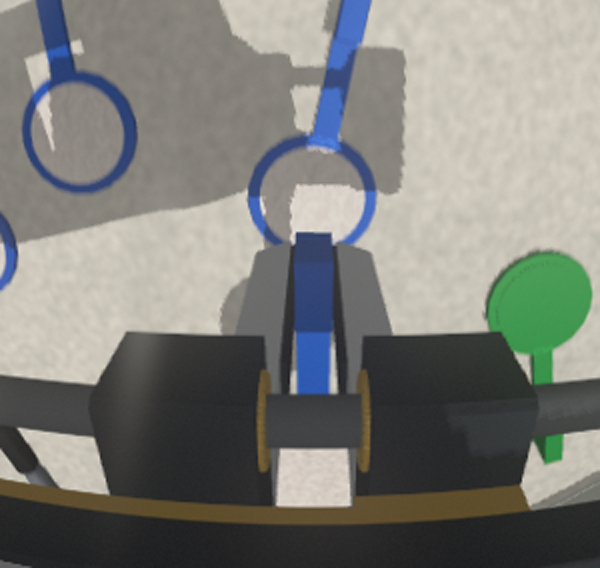

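View pics/s7.png

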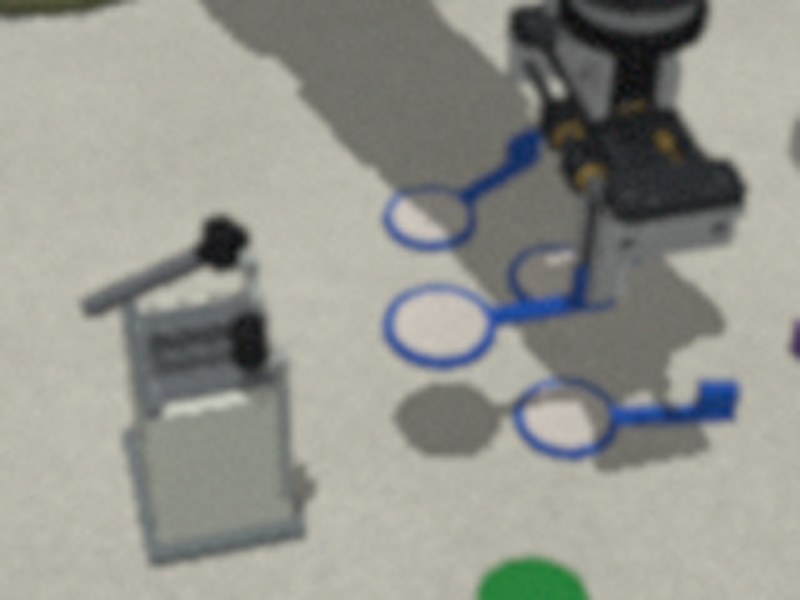

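```bash
python3 plan.py .66 .09 .26 1.342;python3 plan.py .4385 -.2962 .26 1.398;python3 plan.py .4385 -.2962 .05 1.398
```

```text
row [ 0.0006 -0.0004  0.0023] [-0.0076 -0.0011 -0.3101] rows>=3.7 t=9.3 pos [0.6616 0.0936 0.1049] rpy [ 3.141e+00 -1.000e-03  1.346e+00] grip 0.0116 F [-0.  -0.1 -0.4]
row [ 0.0006 -0.0004 -0.0334] [-0.8594 -0.2605 -0.3109] rows>=11.4 t=9.3 pos [0.6616 0.0936 0.1049] rpy [ 3.141e+00 -1.000e-03  1.346e+00] grip 0.0116 F [-0.  -0.1 -0.4]
row [ 0.0006 -0.0004 -0.0334] [-0.8597 -0.2608  0.1091] rows>=10.9 t=9.3 pos [0.6616 0.0936 0.1049] rpy [ 3.141e+00 -1.000e-03  1.346e+00] grip 0.0116 F [-0.  -0.1 -0.4]
```

Emit:
servo_tool([
  [[0, 0, 0, 0, 0, -0.05, 1], [0, 0, 0, 0, 0, -0.11, 1], [0, 0, 0, 0, 0, -0.17, 1], [0, 0, 0, 0, 0, -0.23, 1], [0, 0, 0, 0, 0, -0.28, 1], [0, 0, 0, -0.03, -0.01, -0.31, 1], [0, 0, -0.003, -0.08, -0.025, -0.31, 1], [0, 0, -0.006, -0.14, -0.042, -0.31, 1], [0, 0, -0.009, -0.2, -0.06, -0.31, 1], [0, 0, -0.012, -0.26, -0.08, -0.31, 1], [0, 0, -0.015, -0.32, -0.1, -0.31, 1], [0, 0, -0.018, -0.38, -0.115, -0.31, 1]],
])

```text
time_s: 10.35
ee_pos: [0.5616, -0.0801, 0.26]
eef_rot: [3.14, -0.001, 1.374]
force: [0.2, 0.2, -0.8]
grip_width: 0.0114
```

```bash
python3 plan.py .4385 -.2962 .26 1.398;python3 plan.py .4385 -.2962 .05 1.398
```

```text
row [ 0.0007 -0.0003 -0.0153] [-0.472  -0.157  -0.0005] rows>=6.0 t=10.3 pos [ 0.5616 -0.0801  0.26  ] rpy [ 3.140e+00 -1.000e-03  1.374e+00] grip 0.0114 F [ 0.2  0.2 -0.8]
row [ 0.0007 -0.0003 -0.0153] [-0.4722 -0.1575  0.4195] rows>=7.8 t=10.3 pos [ 0.5616 -0.0801  0.26  ] rpy [ 3.140e+00 -1.000e-03  1.374e+00] grip 0.0114 F [ 0.2  0.2 -0.8]
```

Emit:
servo_tool([
  [[0, 0, -0.003, -0.06, -0.02, 0, 1], [0, 0, -0.005, -0.12, -0.04, 0, 1], [0, 0, -0.008, -0.19, -0.063, 0, 1], [0, 0, -0.01, -0.26, -0.087, 0, 1], [0, 0, -0.012, -0.33, -0.11, 0, 1], [0, 0, -0.015, -0.4, -0.133, 0, 1], [0, 0, -0.015, -0.45, -0.15, 0, 1], [0, 0, -0.015, -0.472, -0.157, 0.02, 1], [0, 0, -0.015, -0.472, -0.157, 0.08, 1], [0, 0, -0.015, -0.472, -0.157, 0.15, 1], [0, 0, -0.015, -0.472, -0.157, 0.22, 1], [0, 0, -0.015, -0.472, -0.157, 0.28, 1]],
])

```text
time_s: 11.35
ee_pos: [0.4381, -0.2954, 0.1171]
eef_rot: [3.142, -0.001, 1.397]
force: [0.4, 0.2, -1.0]
grip_width: 0.0117
```

```bash
python3 - <<'E'
from station import camera
from plan import *
c=camera("wrist");crop(c["color"],0,0,512,384,1.5,"w8.png")
s=camera("scene");crop(s["color"],70,140,230,260,5,"s8.png")
plan([.4385,-.2962,.05],1.398)
plan([.4385,-.2962,.0125],1.398)
E
```

```text
row [-0.0039 -0.0028 -0.0003] [-0.0037  0.0049  0.1303] rows>=1.6 t=11.4 pos [ 0.4368 -0.2943  0.1152] rpy [-3.135 -0.004  1.398] grip 0.0117 F [-0.4 -0.6  0.8]
row [-0.0039 -0.0028 -0.0003] [-0.0041  0.0053  0.2053] rows>=2.5 t=11.4 pos [ 0.4368 -0.2943  0.1152] rpy [-3.135 -0.004  1.398] grip 0.0117 F [-0.4 -0.6  0.8]
```

View pics/w8.png

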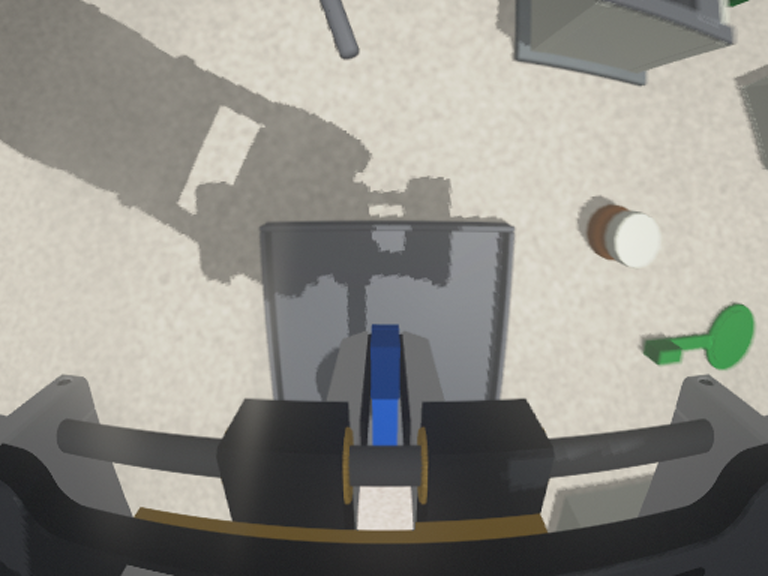

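View pics/s8.png

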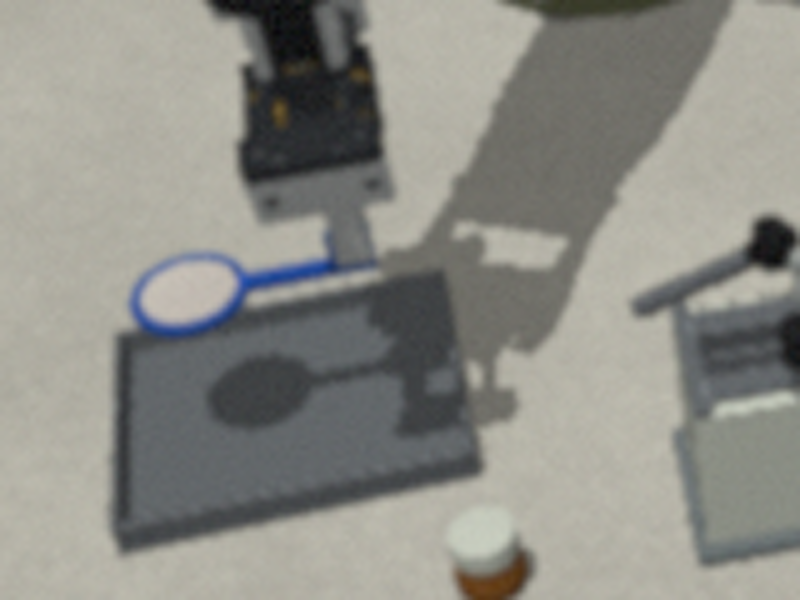

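Emit:
servo_tool([
  [[-0.004, -0.003, 0, -0.004, 0.005, 0.06, 1], [-0.004, -0.003, 0, -0.004, 0.005, 0.11, 1], [-0.004, -0.003, 0, -0.004, 0.005, 0.15, 1], [-0.004, -0.003, 0, -0.004, 0.005, 0.18, 1], [-0.004, -0.003, 0, -0.004, 0.005, 0.195, 1], [-0.004, -0.003, 0, -0.004, 0.005, 0.202, 1], [-0.004, -0.003, 0, -0.004, 0.005, 0.205, 1], [-0.004, -0.003, 0, -0.004, 0.005, 0.205, 1]],
])

```text
time_s: 12.12
ee_pos: [0.4389, -0.2965, 0.0137]
eef_rot: [3.14, 0.001, 1.398]
force: [0.5, -0.7, -0.6]
grip_width: 0.0116
```

```bash
python3 plan.py .4385 -.2962 .0125 1.398
```

```text
row [ 0.0009  0.0006 -0.0002] [ 0.0004 -0.0009  0.0024] rows>=0.0 t=12.1 pos [ 0.4389 -0.2965  0.0137] rpy [3.140e+00 1.000e-03 1.398e+00] grip 0.0116 F [ 0.5 -0.7 -0.6]
```

Emit:
servo_tool([
  [[0, 0, 0, 0, 0, 0.003, 1], [0, 0, 0, 0, 0, 0.005, 1], [0, 0, 0, 0, 0, 0.005, 1], [0, 0, 0, 0, 0, 0.005, 0.65], [0, 0, 0, 0, 0, 0.005, 0.65], [0, 0, 0, 0, 0, 0.005, 0.65], [0, 0, 0, 0, 0, -0.03, 0.65], [0, 0, 0, 0, 0, -0.1, 0.65], [0, 0, 0, 0, 0, -0.18, 0.65], [0, 0, 0, 0, 0, -0.26, 0.65], [0, 0, 0, 0, 0, -0.34, 0.65], [0, 0, 0, 0, 0, -0.42, 0.65]],
])

```text
time_s: 13.12
ee_pos: [0.4382, -0.2959, 0.2258]
eef_rot: [3.14, 0.001, 1.398]
force: [0.5, -0.8, -0.7]
grip_width: 0.0333
```

```bash
python3 - <<'E'
from station import camera
from plan import *
from meas import fresh
s=camera("scene");crop(s["color"],70,140,230,260,5,"s9.png")
c=camera("top")
for u,P,y,d in fresh(c): print(u.round(1),P.round(4),round(y,3),round(d,3))
plan([.54,.06,.32],1.5)
E
```

```text
[213.8 249.1] [0.4606 0.1007] -1.297 0.104
[197.9 217.4] [0.5507 0.1447] -1.596 0.105
[218.5 179.4] [0.6585 0.0854] -1.993 0.104
row [ 0.0064  0.004  -0.0651] [ 0.7374  0.0754 -0.1832] rows>=9.2 t=13.2 pos [ 0.4402 -0.2974  0.2301] rpy [3.131 0.006 1.398] grip 0.0329 F [ 0.2  0.1 -0.7]
```

View pics/s9.png

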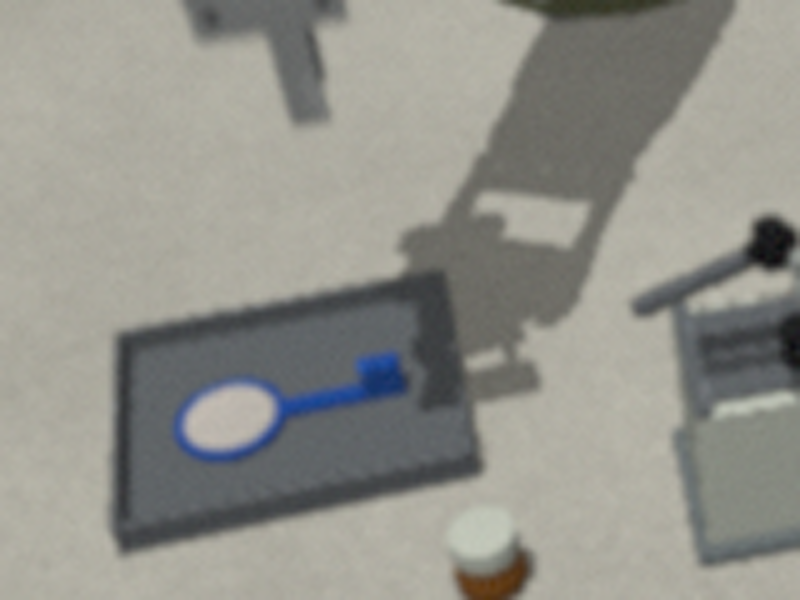

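Spent disc lies flat, mid-tray (crop centre 228,420; handle 380,372). Fresh discs haven't moved. Go look at them from above.

Emit:
servo_tool([
  [[0.006, 0.004, 0, 0.05, 0.005, -0.06, 0.5], [0.006, 0.004, -0.01, 0.11, 0.01, -0.12, 0.5], [0.006, 0.004, -0.02, 0.19, 0.02, -0.183, 0.5], [0.006, 0.004, -0.03, 0.27, 0.03, -0.183, 0.5], [0.006, 0.004, -0.04, 0.35, 0.04, -0.183, 0.5], [0.006, 0.004, -0.05, 0.43, 0.045, -0.183, 0.5], [0.006, 0.004, -0.06, 0.51, 0.05, -0.183, 0.5], [0.006, 0.004, -0.065, 0.59, 0.06, -0.183, 0.5], [0.006, 0.004, -0.065, 0.67, 0.07, -0.183, 0.5], [0.006, 0.004, -0.065, 0.737, 0.075, -0.183, 0.5], [0.006, 0.004, -0.065, 0.737, 0.075, -0.183, 0.5], [0.006, 0.004, -0.065, 0.737, 0.075, -0.183, 0.5]],
])

```text
time_s: 14.22
ee_pos: [0.5398, 0.0612, 0.3187]
eef_rot: [-3.141, 0.0, 1.503]
force: [-0.0, -0.0, 0.1]
grip_width: 0.0471
```

```bash
cat > fw.py <<'E'
from station import camera
from plan import *
from meas import bluel
def freshw(c):
    m=bluel(c["color"])
    m=cv2.morphologyEx(m,cv2.MORPH_CLOSE,np.ones((3,3)))
    cs,hi=cv2.findContours(m,cv2.RETR_CCOMP,cv2.CHAIN_APPROX_NONE);res=[]
    for i,k in enumerate(cs):
        if hi[0][i][3]>=0 and cv2.contourArea(k)>150:
            par=cs[hi[0][i][3]].reshape(-1,2)
            Q=castf(c,k.reshape(-1,2),.005)[:,:2].astype(np.float32)
            P,r=cv2.minEnclosingCircle(Q);P=np.array(P)
            A=np.c_[2*Q,np.ones(len(Q))];s=np.linalg.lstsq(A,(Q**2).sum(1),rcond=None)[0];P=s[:2]
            W=castf(c,par,.005)[:,:2];d=np.linalg.norm(W-P,axis=1)
            t=(d>.042)&(d<.074)
            if t.sum()<5: continue
            D=(W[t]-P).mean(0);hy=np.arctan2(D[1],D[0])
            v=D/np.linalg.norm(D)
            print("disc",P.round(4),"r %.4f"%np.sqrt(s[2]+(P**2).sum()),"handle dir %.3f"%hy,"maxd %.3f"%d.max(),"handle c",(P+.09*v).round(4))
            res.append((P,hy))
    return res
if __name__=="__main__":
    c=camera("wrist");crop(c["color"],0,0,512,384,1.5,sys.argv[1]);freshw(c)
    o=get_obs();print(o["ee_pos"],o["eef_rot"])
E
python3 fw.py w10.png
```

```text
disc [0.6596 0.0874] r 0.0271 handle dir 1.152 maxd 0.106 handle c [0.6962 0.1696]
disc [0.4605 0.1026] r 0.0271 handle dir 1.829 maxd 0.106 handle c [0.4376 0.1896]
disc [0.551  0.1467] r 0.0269 handle dir 1.529 maxd 0.106 handle c [0.5548 0.2366]
[0.53966919 0.05991837 0.31906689] [-3.14103100e+00  3.82467840e-04  1.50092734e+00]
```

View pics/w10.png

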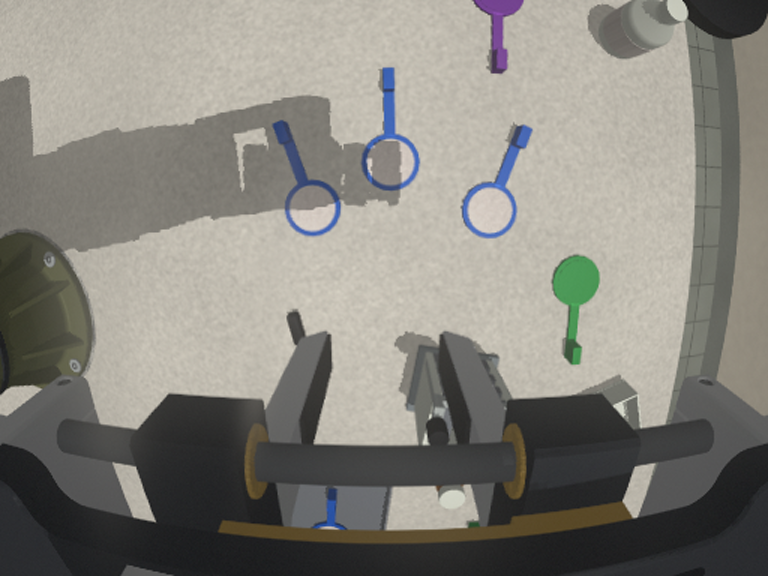

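```bash
python3 plan.py .6955 .1685 .08 1.152;python3 plan.py .6955 .1685 .006 1.152
```

```text
row [-0.0003  0.0003  0.2221] [0.2386 0.296  0.4779] rows>=7.3 t=14.3 pos [0.5397 0.0599 0.3191] rpy [-3.141  0.     1.501] grip 0.0471 F [-0.1  0.3 -0.7]
row [-0.0003  0.0003  0.2221] [0.2386 0.2961 0.6259] rows>=8.8 t=14.3 pos [0.5397 0.0599 0.3191] rpy [-3.141  0.     1.501] grip 0.0471 F [-0.1  0.3 -0.7]
```

Emit:
servo_tool([
  [[0, 0, 0.05, 0.05, 0.06, 0.05, 0.6], [0, 0, 0.1, 0.1, 0.12, 0.11, 0.6], [0, 0, 0.15, 0.15, 0.18, 0.18, 0.6], [0, 0, 0.2, 0.2, 0.24, 0.25, 0.6], [0, 0, 0.222, 0.239, 0.296, 0.32, 0.6], [0, 0, 0.222, 0.239, 0.296, 0.39, 0.6], [0, 0, 0.222, 0.239, 0.296, 0.45, 0.6], [0, 0, 0.222, 0.239, 0.296, 0.478, 0.6], [0, 0, 0.222, 0.239, 0.296, 0.478, 0.6], [0, 0, 0.222, 0.239, 0.296, 0.478, 0.6], [0, 0, 0.222, 0.239, 0.296, 0.478, 0.6]],
])

```text
time_s: 15.18
ee_pos: [0.6965, 0.1677, 0.0828]
eef_rot: [3.139, -0.001, 1.151]
force: [0.5, 0.4, 1.2]
grip_width: 0.0375
```

```bash
python3 - <<'E'
from station import camera
from plan import *
c=camera("wrist");crop(c["color"],100,100,400,325,2.6,"w11.png")
plan([.6955,.1685,.005],1.152)
E
```

```text
row [ 0.0021 -0.0012 -0.0005] [-0.0003 -0.0031  0.1569] rows>=1.9 t=15.2 pos [0.6967 0.1679 0.0835] rpy [ 3.138e+00 -2.000e-03  1.151e+00] grip 0.0372 F [ 0.3 -0.4  0.4]
```

View pics/w11.png

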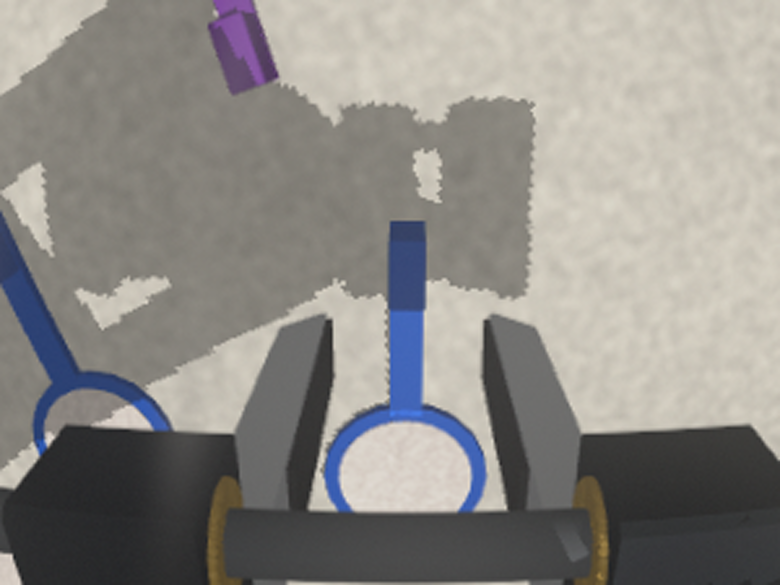

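Emit:
servo_tool([
  [[0.002, -0.001, 0, 0, -0.001, 0.05, 0.6], [0.002, -0.001, 0, 0, -0.002, 0.1, 0.6], [0.002, -0.001, 0, 0, -0.002, 0.14, 0.6], [0.002, -0.001, 0, 0, -0.002, 0.156, 0.6], [0.002, -0.001, 0, 0, -0.002, 0.156, 0.6], [0.002, -0.001, 0, 0, -0.002, 0.156, 0.6], [0.002, -0.001, 0, 0, -0.002, 0.156, 0.6]],
])

```text
time_s: 15.82
ee_pos: [0.6972, 0.1685, 0.0081]
eef_rot: [3.139, -0.002, 1.151]
force: [0.0, 0.2, -0.0]
grip_width: 0.0376
```

```bash
python3 - <<'E'
from station import camera
from plan import *
c=camera("wrist");crop(c["color"],100,100,400,325,2.6,"w12.png")
plan([.6955,.1685,.005],1.152)
E
```

```text
row [ 0.0018 -0.0014 -0.0006] [-0.0013 -0.003   0.0057] rows>=0.1 t=15.9 pos [0.6971 0.1685 0.0079] rpy [ 3.139e+00 -2.000e-03  1.151e+00] grip 0.0379 F [ 0.9 -0.5  0.7]
```

View pics/w12.png

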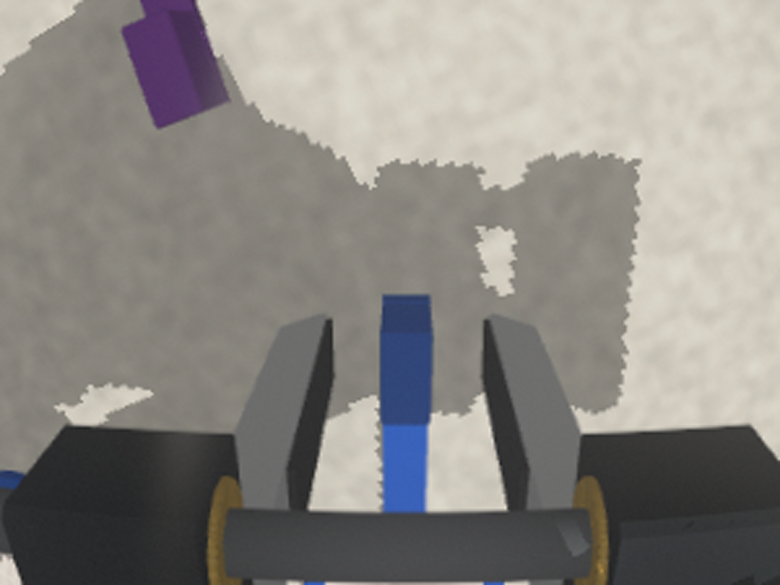

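Emit:
servo_tool([
  [[0.002, -0.001, 0, 0.003, -0.003, 0.007, 0.6], [0.002, -0.001, 0, 0.003, -0.003, 0.007, 1], [0.002, -0.001, 0, 0.003, -0.003, 0.007, 1], [0.002, -0.001, 0, 0.003, -0.003, 0.007, 1], [0.002, -0.001, 0, 0.003, -0.003, 0.006, 1], [0.002, -0.001, 0, 0.003, -0.003, -0.01, 1], [0.002, -0.001, 0, 0.003, -0.003, -0.06, 1], [0.002, -0.001, 0, 0.003, -0.003, -0.11, 1], [0.002, -0.001, 0, 0.003, -0.003, -0.15, 1], [0.002, -0.001, 0, 0.003, -0.003, -0.15, 1], [0.002, -0.001, 0, 0.003, -0.003, -0.15, 1]],
])

```text
time_s: 16.78
ee_pos: [0.6966, 0.1705, 0.0842]
eef_rot: [3.14, -0.002, 1.151]
force: [-0.8, 0.7, -0.8]
grip_width: 0.0116
```

```bash
python3 - <<'E'
from station import camera
from plan import *
c=camera("wrist");crop(c["color"],100,100,400,325,2.6,"w13.png")
s=camera("scene");crop(s["color"],200,110,360,230,5,"s13.png")
E
```

```text
(no output)
```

View pics/w13.png

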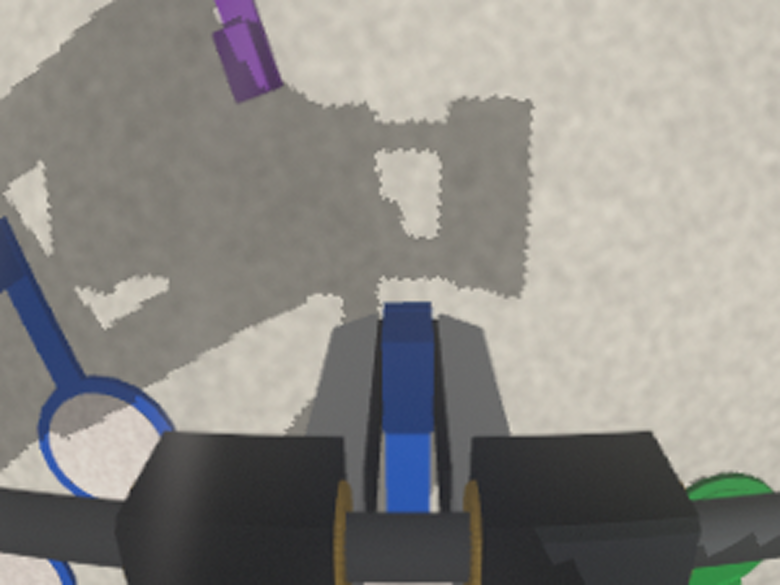

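View pics/s13.png

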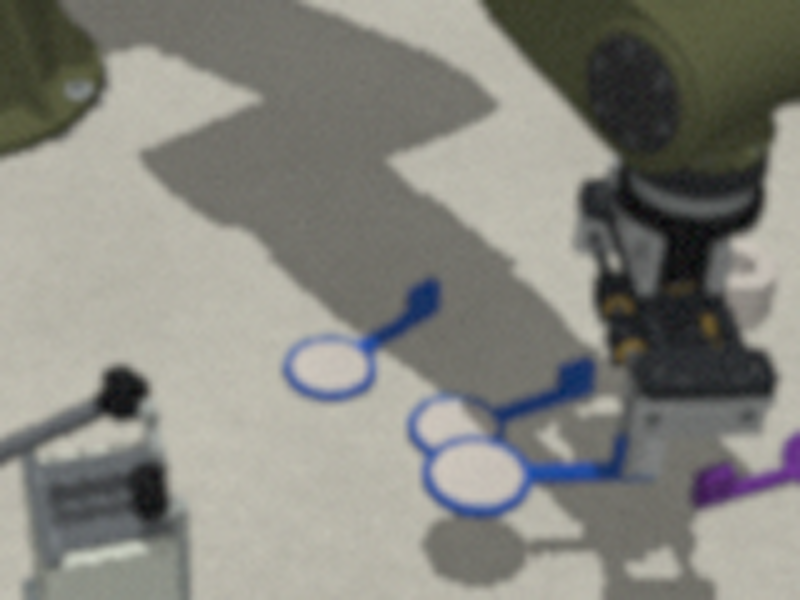

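```bash
cat > ins.py <<'E'
from plan import *
# ins.py s z : TCP at distance s from O along mouth direction
O=np.array([.6122,-.1206]);yaw=1.342;v=np.array([np.cos(yaw),np.sin(yaw)])
if __name__=="__main__":
    o=get_obs();d=o["ee_pos"][:2]-O;print("s %.4f lat %.4f z %.4f yaw %.4f"%(d@v,d@[v[1],-v[0]],o["ee_pos"][2],o["eef_rot"][2]))
    a=[float(x) for x in sys.argv[1:]]
    for s,z in zip(a[::2],a[1::2]): plan([*(O+s*v),z],yaw,o)
E
python3 ins.py .19 .0455
```

```text
s 0.3022 lat 0.0152 z 0.0817 yaw 1.1511
row [-1.200e-03  1.000e-04 -1.215e-01] [-0.2261  0.0128  0.0724] rows>=2.9 t=16.9 pos [0.6956 0.1703 0.0817] rpy [-3.14   0.     1.151] grip 0.0115 F [-0.5  0.9 -1.1]
```

Emit:
servo_tool([
  [[0, 0, -0.03, -0.04, 0.003, 0, 1], [0, 0, -0.06, -0.09, 0.006, 0.02, 1], [0, 0, -0.09, -0.14, 0.009, 0.04, 1], [0, 0, -0.121, -0.19, 0.012, 0.06, 1], [0, 0, -0.121, -0.226, 0.013, 0.072, 1], [0, 0, -0.121, -0.226, 0.013, 0.072, 1], [0, 0, -0.121, -0.226, 0.013, 0.072, 1], [0, 0, -0.121, -0.226, 0.013, 0.072, 1]],
])

```text
time_s: 17.55
ee_pos: [0.6555, 0.0651, 0.0454]
eef_rot: [-3.139, -0.0, 1.341]
force: [-0.3, -0.1, -0.4]
grip_width: 0.0121
```

```bash
python3 - <<'E'
from station import camera
from plan import *
s=camera("scene");crop(s["color"],180,140,300,230,6.6,"s14.png")
c=camera("top");crop(c["color"],200,140,320,230,6.6,"t14.png")
E
python3 ins.py .19 .0455 .14 .0455 .1 .0455
```

```text
s 0.1911 lat 0.0001 z 0.0457 yaw 1.3421
row [-0.0011 -0.0001  0.    ] [-0.0022 -0.0002  0.0004] rows>=0.0 t=17.6 pos [0.6557 0.0655 0.0457] rpy [-3.14  -0.     1.342] grip 0.0116 F [-0.3  0.5  0.7]
row [-0.0011 -0.0001  0.    ] [-0.1022 -0.0002  0.0004] rows>=1.2 t=17.6 pos [0.6557 0.0655 0.0457] rpy [-3.14  -0.     1.342] grip 0.0116 F [-0.3  0.5  0.7]
row [-0.0011 -0.0001  0.    ] [-0.1822 -0.0003  0.0004] rows>=2.2 t=17.6 pos [0.6557 0.0655 0.0457] rpy [-3.14  -0.     1.342] grip 0.0116 F [-0.3  0.5  0.7]
```

View pics/s14.png

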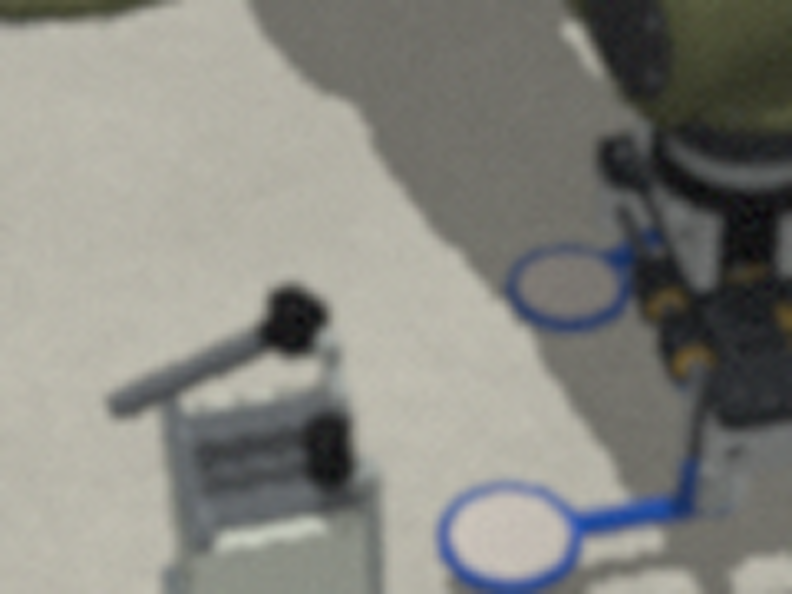

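View pics/t14.png

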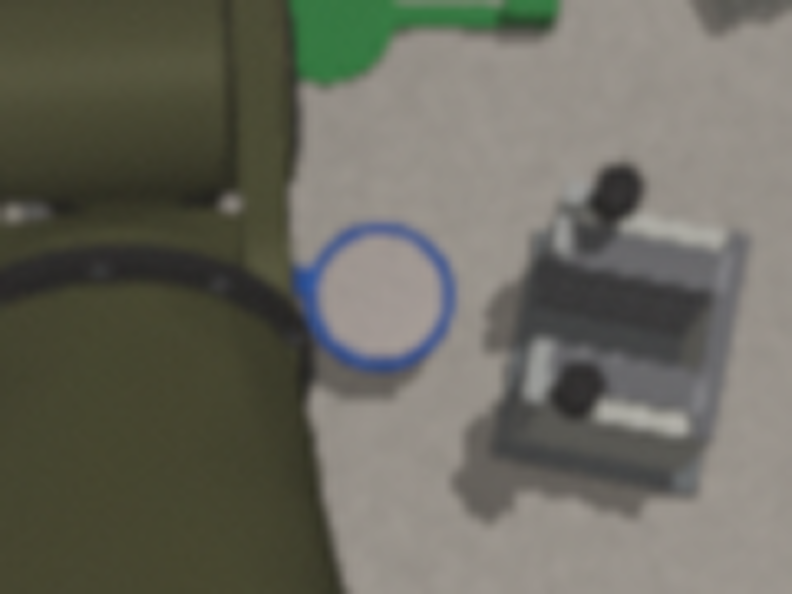

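Emit:
servo_tool([
  [[0, 0, 0, -0.02, 0, 0, 1], [0, 0, 0, -0.04, 0, 0, 1], [0, 0, 0, -0.06, 0, 0, 1], [0, 0, 0, -0.075, 0, 0, 1], [0, 0, 0, -0.09, 0, 0, 1], [0, 0, 0, -0.1, 0, 0, 1], [0, 0, 0, -0.11, 0, 0, 1]],
])

```text
time_s: 18.23
ee_pos: [0.6431, 0.0112, 0.0458]
eef_rot: [-3.14, -0.0, 1.342]
force: [0.1, -1.4, -0.0]
grip_width: 0.0115
```

```bash
python3 ins.py .13 .0455 .0955 .0455
```

```text
s 0.1353 lat 0.0002 z 0.0458 yaw 1.3416
row [-0.001  -0.0001 -0.0003] [-0.0107 -0.0004  0.0006] rows>=0.1 t=18.2 pos [0.6431 0.0112 0.0458] rpy [-3.14  -0.     1.342] grip 0.0115 F [ 0.1 -1.4 -0. ]
row [-0.001  -0.0001 -0.0003] [-0.0797 -0.0004  0.0006] rows>=1.0 t=18.2 pos [0.6431 0.0112 0.0458] rpy [-3.14  -0.     1.342] grip 0.0115 F [ 0.1 -1.4 -0. ]
```

Emit:
servo_tool([
  [[0, 0, 0, -0.012, 0, 0, 1], [0, 0, 0, -0.024, 0, 0, 1], [0, 0, 0, -0.036, 0, 0, 1], [0, 0, 0, -0.048, 0, 0, 1], [0, 0, 0, -0.06, 0, 0.002, 1], [0, 0, 0, -0.07, 0, 0.004, 1], [0, 0, 0, -0.078, 0, 0.005, 1], [0, 0, 0, -0.082, 0, 0.005, 1], [0, 0, 0, -0.084, 0, 0.005, 1]],
])

```text
time_s: 18.98
ee_pos: [0.6335, -0.03, 0.0432]
eef_rot: [-3.14, -0.0, 1.341]
force: [-0.8, 0.1, -0.7]
grip_width: 0.0116
```

```bash
python3 ins.py .0915 .043;  python3 - <<'E'
from station import camera
from plan import *
c=camera("wrist");crop(c["color"],100,100,400,325,2.6,"w15.png")
s=camera("scene");crop(s["color"],180,140,300,230,6.6,"s15.png")
E
```

```text
s 0.0930 lat 0.0002 z 0.0432 yaw 1.3413
row [-0.001  -0.0001 -0.0004] [-0.0031 -0.0004  0.0005] rows>=0.0 t=19.0 pos [ 0.6335 -0.03    0.0432] rpy [-3.14  -0.     1.341] grip 0.0116 F [-0.8  0.1 -0.7]
```

View pics/s15.png

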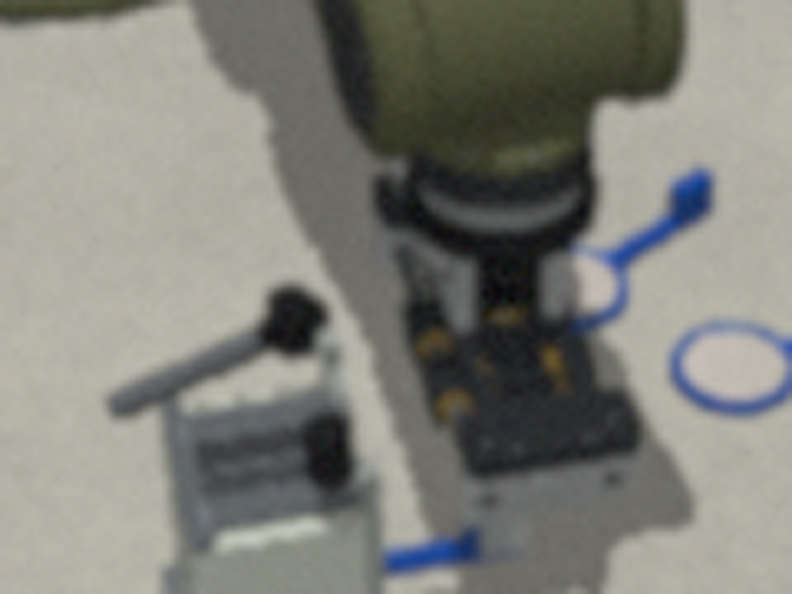

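View pics/w15.png

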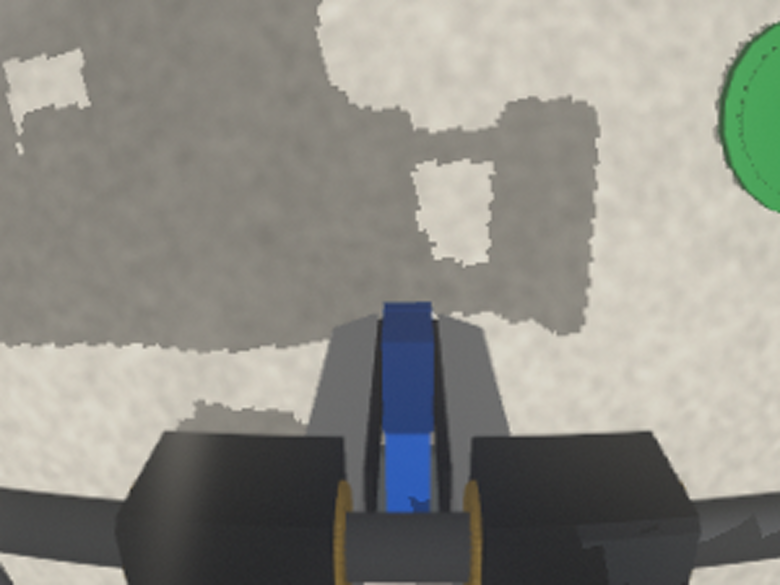

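Emit:
servo_tool([
  [[0, 0, 0, -0.002, 0, 0.002, 1], [0, 0, 0, -0.004, 0, 0.002, 1], [0, 0, 0, -0.006, 0, 0.002, 1], [0, 0, 0, -0.008, 0, 0.002, 1], [0, 0, 0, -0.008, 0, 0.002, 1]],
])

```text
time_s: 19.5
ee_pos: [0.6327, -0.0335, 0.0424]
eef_rot: [-3.14, -0.001, 1.342]
force: [0.4, 1.9, 0.0]
grip_width: 0.0116
```

```bash
python3 ins.py .0915 .043
```

```text
s 0.0895 lat 0.0002 z 0.0424 yaw 1.3415
row [-0.0009 -0.0004 -0.0003] [ 0.004  -0.0004 -0.0013] rows>=0.1 t=19.5 pos [ 0.6327 -0.0335  0.0424] rpy [-3.140e+00 -1.000e-03  1.342e+00] grip 0.0116 F [0.4 1.9 0. ]
```

Emit:
servo_tool([
  [[0, 0, 0, -0.002, 0, 0, 1], [0, 0, 0, -0.004, 0, 0, 1], [0, 0, 0, -0.005, 0, 0, 1], [0, 0, 0, -0.005, 0, 0, 1]],
])

```text
time_s: 19.83
ee_pos: [0.6327, -0.0337, 0.0428]
eef_rot: [-3.141, -0.004, 1.342]
force: [2.8, 15.2, 1.0]
grip_width: 0.0119
```

```bash
python3 ins.py .0915 .043
```

```text
s 0.0893 lat 0.0003 z 0.0428 yaw 1.3421
row [-0.0003 -0.0025  0.0001] [ 0.0044 -0.0006 -0.0004] rows>=0.1 t=19.8 pos [ 0.6327 -0.0337  0.0428] rpy [-3.141 -0.004  1.342] grip 0.0119 F [ 2.8 15.2  1. ]
```

Emit:
servo_tool([
  [[0, 0, 0, -0.001, 0, 0.003, 1], [0, 0, 0, -0.001, 0, 0.003, 0.65], [0, 0, 0, -0.001, 0, 0.003, 0.65], [0, 0, 0, -0.001, 0, 0.003, 0.65], [0, 0, 0, 0.002, 0, -0.05, 0.65], [0, 0, 0, 0.02, 0, -0.12, 0.65], [0, 0, 0, 0.04, 0, -0.2, 0.65], [0, 0, 0, 0.06, 0, -0.28, 0.65], [0, 0, 0, 0.08, 0, -0.36, 0.65], [0, 0, 0, 0.1, 0, -0.42, 0.65], [0, 0, 0, 0.1, 0, -0.42, 0.65], [0, 0, 0, 0.1, 0, -0.42, 0.65]],
])

```text
time_s: 20.83
ee_pos: [0.6444, 0.0143, 0.2545]
eef_rot: [3.139, -0.004, 1.343]
force: [0.6, -0.9, -1.0]
grip_width: 0.0329
```

```bash
python3 fw.py w16.png;  python3 - <<'E'
from station import camera
from plan import *
s=camera("scene");crop(s["color"],180,140,340,260,5,"s16.png")
E
```

```text
disc [0.46   0.1029] r 0.0271 handle dir 1.819 maxd 0.079 handle c [0.4379 0.1901]
disc [0.5508 0.1472] r 0.0269 handle dir 1.524 maxd 0.110 handle c [0.5551 0.2371]
[0.64384064 0.01395608 0.25244925] [-3.14075518 -0.00357697  1.34211627]
```

View pics/w16.png

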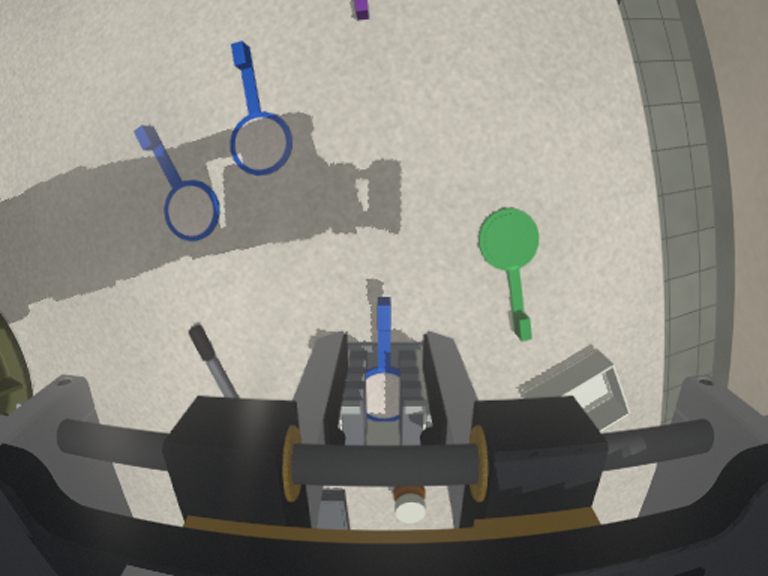

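View pics/s16.png

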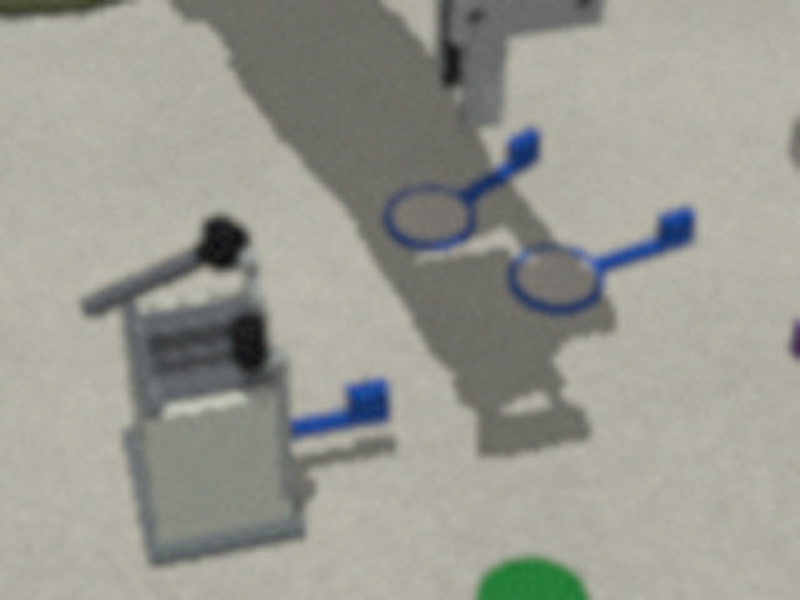

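```bash
python3 plan.py .5545 .2365 .08 1.526
```

```text
row [-0.0015 -0.0022 -0.1173] [ 0.3922 -0.2737  0.345 ] rows>=7.1 t=20.9 pos [0.6436 0.0138 0.2515] rpy [-3.139e+00 -3.000e-03  1.342e+00] grip 0.0327 F [-0.6  1.  -0.2]
```

Emit:
servo_tool([
  [[-0.001, -0.002, -0.02, 0.05, -0.035, 0, 0.6], [-0.001, -0.002, -0.04, 0.11, -0.075, 0.02, 0.6], [-0.001, -0.002, -0.06, 0.17, -0.12, 0.07, 0.6], [-0.001, -0.002, -0.08, 0.23, -0.16, 0.12, 0.6], [-0.001, -0.002, -0.1, 0.29, -0.2, 0.18, 0.6], [-0.001, -0.002, -0.117, 0.35, -0.24, 0.24, 0.6], [-0.001, -0.002, -0.117, 0.392, -0.274, 0.3, 0.6], [-0.001, -0.002, -0.117, 0.392, -0.274, 0.345, 0.6], [-0.001, -0.002, -0.117, 0.392, -0.274, 0.345, 0.6], [-0.001, -0.002, -0.117, 0.392, -0.274, 0.345, 0.6], [-0.001, -0.002, -0.117, 0.392, -0.274, 0.345, 0.6]],
])

```text
time_s: 21.85
ee_pos: [0.5552, 0.2354, 0.0812]
eef_rot: [3.141, -0.001, 1.525]
force: [0.0, 0.9, 0.6]
grip_width: 0.0376
```

```bash
python3 - <<'E'
from station import camera
from plan import *
c=camera("wrist");crop(c["color"],100,100,400,325,2.6,"w17.png")
plan([.5545,.2365,.005],1.526)
E
```

```text
row [ 0.0009 -0.0007 -0.0012] [ 0.0019 -0.0026  0.1536] rows>=1.8 t=21.9 pos [0.5556 0.2354 0.0818] rpy [ 3.140e+00 -1.000e-03  1.524e+00] grip 0.0377 F [0.2 0.5 0.1]
```

View pics/w17.png

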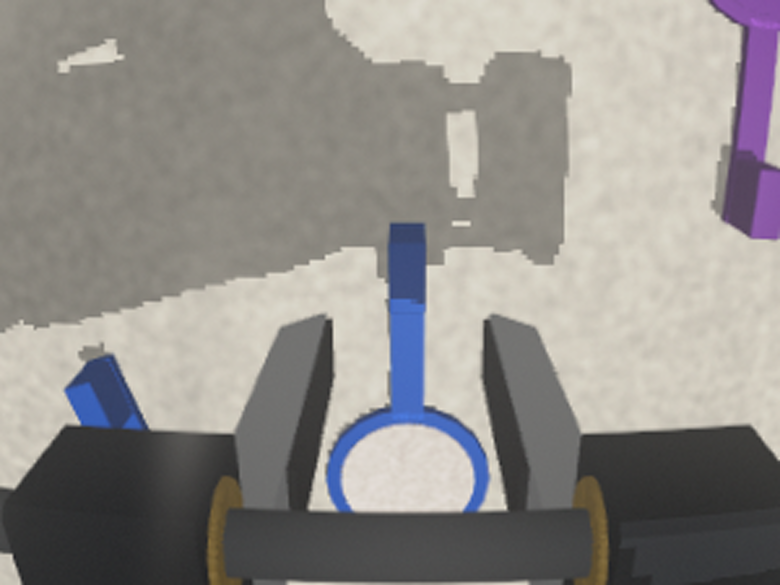

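Emit:
servo_tool([
  [[0.001, 0, -0.001, 0.003, -0.002, 0.05, 0.6], [0.001, 0, -0.001, 0.003, -0.002, 0.1, 0.6], [0.001, 0, -0.001, 0.003, -0.002, 0.14, 0.6], [0.001, 0, -0.001, 0.003, -0.002, 0.155, 0.6], [0.001, 0, -0.001, 0.003, -0.002, 0.157, 0.6], [0.001, 0, -0.001, 0.003, -0.002, 0.157, 0.6], [0.001, 0, -0.001, 0.003, -0.002, 0.157, 1], [0.001, 0, -0.001, 0.003, -0.002, 0.157, 1], [0.001, 0, -0.001, 0.003, -0.002, 0.157, 1], [0.001, 0, -0.001, 0.003, -0.002, 0.157, 1]],
])

```text
time_s: 22.73
ee_pos: [0.5551, 0.2372, 0.004]
eef_rot: [3.141, -0.002, 1.526]
force: [-0.9, 0.4, -0.3]
grip_width: 0.0143
```

Emit:
servo_tool([
  [[0, 0, 0, 0, 0, -0.03, 1], [0, 0, 0, 0, 0, -0.08, 1], [0, 0, 0, 0, 0, -0.14, 1], [0, 0, 0, 0, 0, -0.2, 1], [0, 0, 0, 0, 0, -0.23, 1], [0, 0, 0, 0, 0, -0.23, 1], [0, 0, 0, 0, 0, -0.23, 1]],
])

```text
time_s: 23.32
ee_pos: [0.5551, 0.2371, 0.1193]
eef_rot: [3.14, -0.002, 1.526]
force: [0.1, 0.0, -1.1]
grip_width: 0.0117
```

```bash
python3 - <<'E'
from station import camera
from plan import *
c=camera("wrist");crop(c["color"],100,100,400,325,2.6,"w18.png")
s=camera("scene");crop(s["color"],200,110,360,230,5,"s18.png")
E
python3 ins.py .19 .0755
```

```text
s 0.3350 lat -0.1374 z 0.1175 yaw 1.5257
row [-0.0008 -0.0004  0.117 ] [-0.3353  0.2172  0.0835] rows>=4.9 t=23.4 pos [0.5544 0.2368 0.1175] rpy [-3.140e+00 -1.000e-03  1.526e+00] grip 0.0116 F [-0.4  1.1 -0.2]
```

View pics/w18.png

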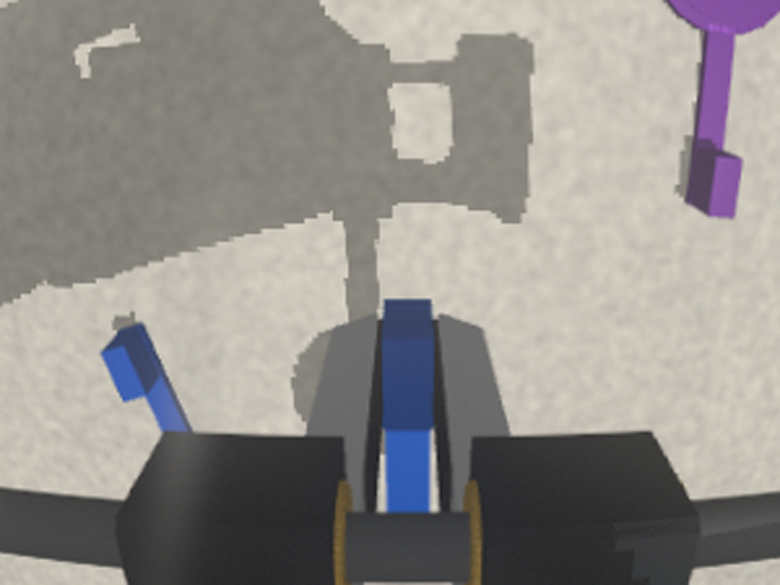

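View pics/s18.png

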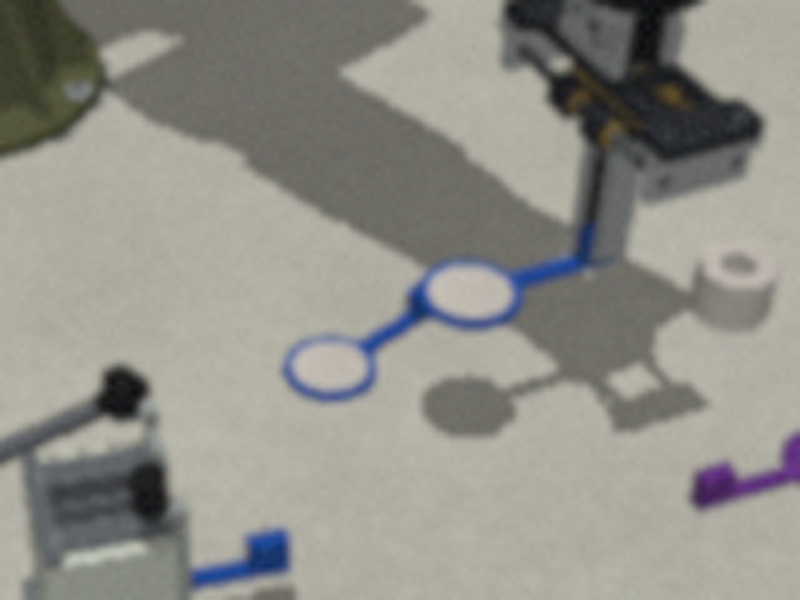

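Emit:
servo_tool([
  [[0, 0, 0.02, -0.05, 0.033, 0, 1], [0, 0, 0.04, -0.11, 0.07, 0, 1], [0, 0, 0.06, -0.17, 0.11, 0, 1], [0, 0, 0.08, -0.23, 0.15, 0.02, 1], [0, 0, 0.1, -0.28, 0.19, 0.05, 1], [0, 0, 0.117, -0.32, 0.217, 0.083, 1], [0, 0, 0.117, -0.335, 0.217, 0.083, 1], [0, 0, 0.117, -0.335, 0.217, 0.083, 1], [0, 0, 0.117, -0.335, 0.217, 0.083, 1], [0, 0, 0.117, -0.335, 0.217, 0.083, 1]],
])

```text
time_s: 24.25
ee_pos: [0.655, 0.0659, 0.0763]
eef_rot: [-3.141, -0.001, 1.344]
force: [0.3, 0.6, -0.8]
grip_width: 0.0117
```

```bash
python3 ins.py .19 .0755 .095 .0755;  python3 - <<'E'
from station import camera
from plan import *
s=camera("scene");crop(s["color"],180,140,300,230,6.6,"s19.png")
E
```

```text
s 0.1914 lat -0.0006 z 0.0763 yaw 1.3436
row [-0.0005 -0.0005  0.001 ] [-0.0027  0.0013  0.0017] rows>=0.0 t=24.2 pos [0.655  0.0659 0.0763] rpy [-3.141e+00 -1.000e-03  1.344e+00] grip 0.0117 F [ 0.3  0.6 -0.8]
row [-0.0005 -0.0005  0.001 ] [-0.1927  0.001   0.0015] rows>=2.3 t=24.2 pos [0.655  0.0659 0.0763] rpy [-3.141e+00 -1.000e-03  1.344e+00] grip 0.0117 F [ 0.3  0.6 -0.8]
```

View pics/s19.png

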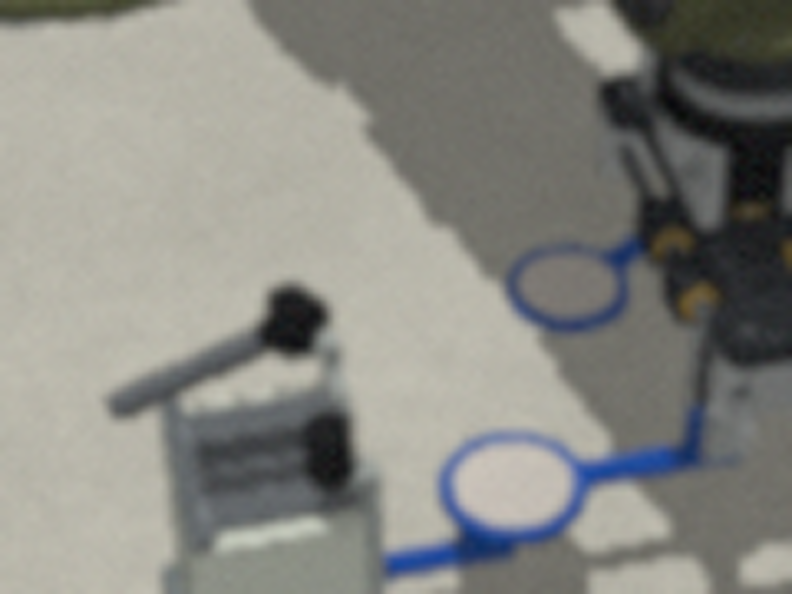

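Emit:
servo_tool([
  [[0, 0, 0.001, -0.02, 0.001, 0.001, 1], [0, 0, 0.001, -0.04, 0.001, 0.002, 1], [0, 0, 0.001, -0.06, 0.001, 0.003, 1], [0, 0, 0.001, -0.075, 0.001, 0.003, 1], [0, 0, 0.001, -0.09, 0.001, 0.003, 1], [0, 0, 0.001, -0.105, 0.001, 0.003, 1], [0, 0, 0.001, -0.12, 0.001, 0.003, 1], [0, 0, 0.001, -0.13, 0.001, 0.003, 1]],
])

```text
time_s: 24.97
ee_pos: [0.6408, 0.0015, 0.0751]
eef_rot: [-3.141, -0.001, 1.342]
force: [-0.1, 0.4, -0.2]
grip_width: 0.0115
```

```bash
python3 ins.py .0895 .0735
```

```text
s 0.1254 lat 0.0001 z 0.0751 yaw 1.3417
row [-0.0002 -0.0006 -0.0002] [-0.0718 -0.0002  0.0031] rows>=0.9 t=25.0 pos [0.6408 0.0015 0.0751] rpy [-3.141e+00 -1.000e-03  1.342e+00] grip 0.0115 F [-0.1  0.4 -0.2]
```

Emit:
servo_tool([
  [[0, 0, 0, -0.012, 0, 0, 1], [0, 0, 0, -0.024, 0, 0, 1], [0, 0, 0, -0.036, 0, 0, 1], [0, 0, 0, -0.048, 0, 0.001, 1], [0, 0, 0, -0.058, 0, 0.002, 1], [0, 0, 0, -0.066, 0, 0.003, 1], [0, 0, 0, -0.07, 0, 0.003, 1], [0, 0, 0, -0.072, 0, 0.003, 1], [0, 0, 0, -0.074, 0, 0.003, 1], [0, 0, 0, -0.074, 0, 0.003, 1]],
])

```text
time_s: 25.8
ee_pos: [0.6324, -0.0341, 0.0736]
eef_rot: [-3.141, -0.001, 1.342]
force: [-0.0, 2.6, 0.1]
grip_width: 0.0116
```

```bash
python3 ins.py .0895 .0735
```

```text
s 0.0888 lat 0.0001 z 0.0736 yaw 1.3419
row [-0.0001 -0.0009 -0.0001] [ 0.0014 -0.0002  0.0002] rows>=0.0 t=25.8 pos [ 0.6324 -0.0341  0.0736] rpy [-3.141e+00 -1.000e-03  1.342e+00] grip 0.0116 F [-0.   2.6  0.1]
```

Likely just touching the stop; push a little more to confirm.

Emit:
servo_tool([
  [[0, 0, 0, -0.002, 0, 0, 1], [0, 0, 0, -0.004, 0, 0, 1], [0, 0, 0, -0.004, 0, 0, 1]],
])

```text
time_s: 26.05
ee_pos: [0.6324, -0.0342, 0.0739]
eef_rot: [3.141, -0.004, 1.343]
force: [2.2, 12.5, 0.8]
grip_width: 0.0119
```

```bash
python3 ins.py .0895 .0735
```

```text
s 0.0887 lat 0.0001 z 0.0739 yaw 1.3427
row [ 0.0003 -0.0026  0.0004] [ 0.0016 -0.0002  0.0008] rows>=0.0 t=26.1 pos [ 0.6324 -0.0342  0.0739] rpy [ 3.141 -0.004  1.343] grip 0.0119 F [ 2.2 12.5  0.8]
```

Emit:
servo_tool([
  [[0, 0, 0, -0.001, 0, 0.003, 1], [0, 0, 0, -0.001, 0, 0.004, 0.65], [0, 0, 0, -0.001, 0, 0.004, 0.65], [0, 0, 0, -0.001, 0, 0.004, 0.65], [0, 0, 0, 0.002, 0, -0.04, 0.65], [0, 0, 0, 0.02, 0, -0.1, 0.65], [0, 0, 0, 0.04, 0, -0.17, 0.65], [0, 0, 0, 0.06, -0.03, -0.24, 0.65], [0, 0, 0, 0.08, -0.07, -0.3, 0.65], [0, 0, 0, 0.1, -0.1, -0.36, 0.65], [0, 0, 0, 0.1, -0.1, -0.36, 0.65], [0, 0, 0, 0.1, -0.1, -0.36, 0.65]],
])

```text
time_s: 27.05
ee_pos: [0.595, 0.0254, 0.256]
eef_rot: [3.138, -0.005, 1.343]
force: [0.3, -0.1, -0.4]
grip_width: 0.0326
```

```bash
python3 fw.py w20.png;  python3 - <<'E'
from station import camera
from plan import *
s=camera("scene");crop(s["color"],180,140,340,260,5,"s20.png")
E
```

```text
disc [0.4603 0.1028] r 0.0271 handle dir 1.823 maxd 0.109 handle c [0.4379 0.19  ]
[0.59479545 0.02491188 0.25407746] [ 3.14061806 -0.00386642  1.34279666]
```

View pics/w20.png

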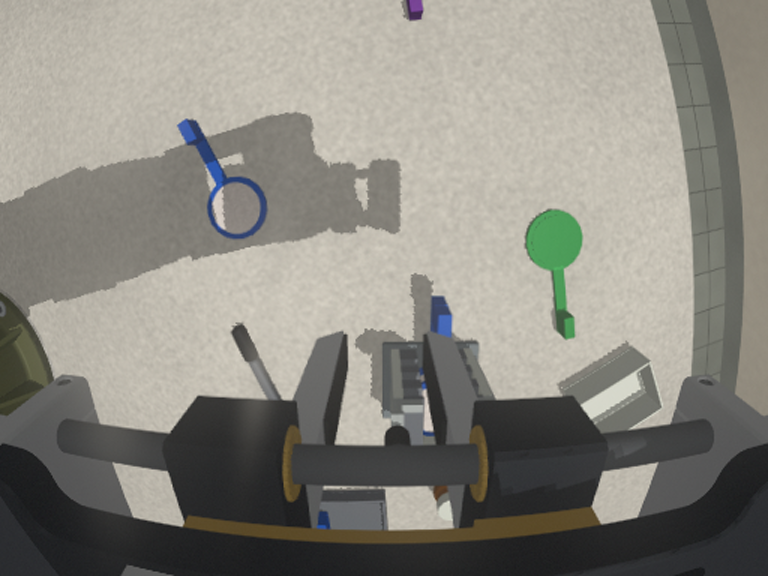

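View pics/s20.png

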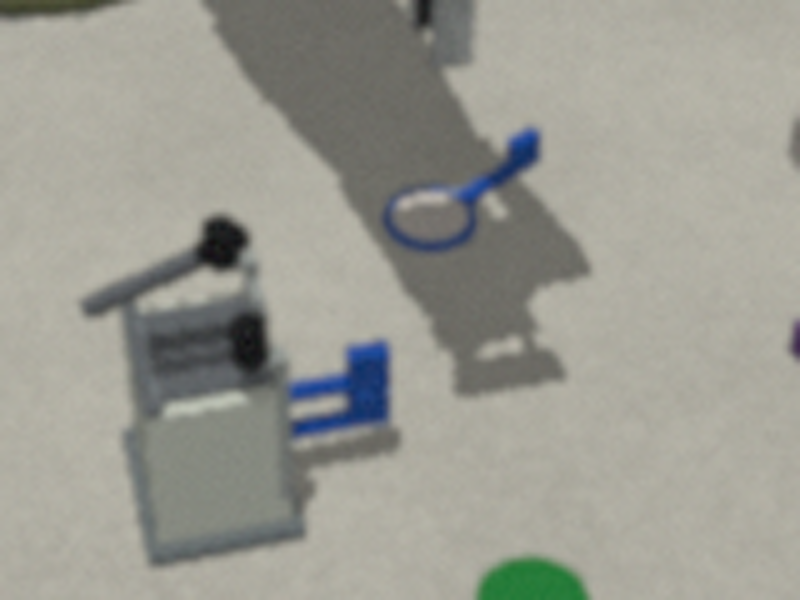

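Two discs stacked home in low and mid slots. Last fresh disc at (0.460, 0.103), handle (0.438, 0.190).

```bash
python3 plan.py .4378 .1895 .08 1.824
```

```text
row [-0.     -0.0023 -0.3066] [ 0.2488 -0.3799  0.3472] rows>=6.9 t=27.1 pos [0.5947 0.0247 0.253 ] rpy [-3.141e+00 -3.000e-03  1.342e+00] grip 0.0328 F [ 0.5 -0.  -0.4]
```

Emit:
servo_tool([
  [[0, -0.002, -0.05, 0.03, -0.05, 0, 0.6], [0, -0.002, -0.1, 0.07, -0.11, 0.02, 0.6], [0, -0.002, -0.15, 0.11, -0.17, 0.07, 0.6], [0, -0.002, -0.2, 0.15, -0.23, 0.12, 0.6], [0, -0.002, -0.25, 0.19, -0.29, 0.18, 0.6], [0, -0.002, -0.307, 0.23, -0.35, 0.24, 0.6], [0, -0.002, -0.307, 0.249, -0.38, 0.3, 0.6], [0, -0.002, -0.307, 0.249, -0.38, 0.347, 0.6], [0, -0.002, -0.307, 0.249, -0.38, 0.347, 0.6], [0, -0.002, -0.307, 0.249, -0.38, 0.347, 0.6], [0, -0.002, -0.307, 0.249, -0.38, 0.347, 0.6], [0, -0.002, -0.307, 0.249, -0.38, 0.347, 0.6]],
])

```text
time_s: 28.15
ee_pos: [0.4392, 0.1892, 0.0816]
eef_rot: [3.139, -0.001, 1.823]
force: [-0.2, -0.1, 0.1]
grip_width: 0.0376
```

```bash
python3 - <<'E'
from station import camera
from plan import *
c=camera("wrist");crop(c["color"],100,100,400,325,2.6,"w21.png")
plan([.4378,.1895,.0045],1.824)
E
```

```text
row [ 0.0015 -0.0004 -0.0003] [ 0.001  -0.0027  0.154 ] rows>=1.8 t=28.2 pos [0.439  0.1892 0.0815] rpy [ 3.139e+00 -1.000e-03  1.823e+00] grip 0.0375 F [ 0.2 -1.   0.6]
```

View pics/w21.png

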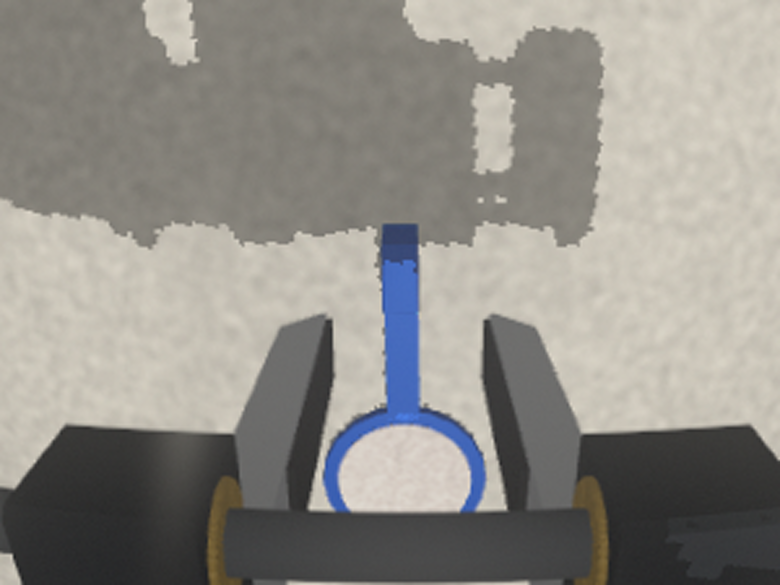

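Emit:
servo_tool([
  [[0.001, 0, 0, 0.003, -0.004, 0.05, 0.6], [0.001, 0, 0, 0.003, -0.004, 0.1, 0.6], [0.001, 0, 0, 0.003, -0.004, 0.14, 0.6], [0.001, 0, 0, 0.003, -0.004, 0.155, 0.6], [0.001, 0, 0, 0.003, -0.004, 0.156, 0.6], [0.001, 0, 0, 0.003, -0.004, 0.156, 0.6], [0.001, 0, 0, 0.003, -0.004, 0.156, 1], [0.001, 0, 0, 0.003, -0.004, 0.156, 1], [0.001, 0, 0, 0.003, -0.004, 0.156, 1], [0.001, 0, 0, 0.003, -0.004, 0.156, 1], [0.001, 0, 0, 0.003, -0.004, 0.156, 1]],
])

```text
time_s: 29.12
ee_pos: [0.4372, 0.1904, 0.004]
eef_rot: [3.14, -0.001, 1.823]
force: [-0.4, -0.2, 5.1]
grip_width: 0.0114
```

Emit:
servo_tool([
  [[0, 0, 0, 0, 0, -0.03, 1], [0, 0, 0, 0, 0, -0.08, 1], [0, 0, 0, 0, 0, -0.14, 1], [0, 0, 0, 0, 0, -0.2, 1], [0, 0, 0, 0, 0, -0.26, 1], [0, 0, 0, 0, 0, -0.29, 1], [0, 0, 0, 0, 0, -0.29, 1], [0, 0, 0, 0, 0, -0.29, 1]],
])

```text
time_s: 29.78
ee_pos: [0.437, 0.1903, 0.1492]
eef_rot: [3.139, -0.001, 1.824]
force: [-0.1, -0.3, -0.6]
grip_width: 0.0116
```

```bash
python3 - <<'E'
from station import camera
from plan import *
c=camera("wrist");crop(c["color"],100,100,400,325,2.6,"w22.png")
s=camera("scene");crop(s["color"],200,80,360,200,5,"s22.png")
E
python3 ins.py .19 .1055
```

```text
s 0.2627 lat -0.2417 z 0.1478 yaw 1.8235
row [-2.000e-04 -3.000e-04  3.065e-01] [-0.3527  0.3611  0.0843] rows>=6.1 t=29.9 pos [0.4364 0.19   0.1478] rpy [-3.141e+00 -1.000e-03  1.823e+00] grip 0.0113 F [-0.5  0.3 -0.6]
```

View pics/w22.png

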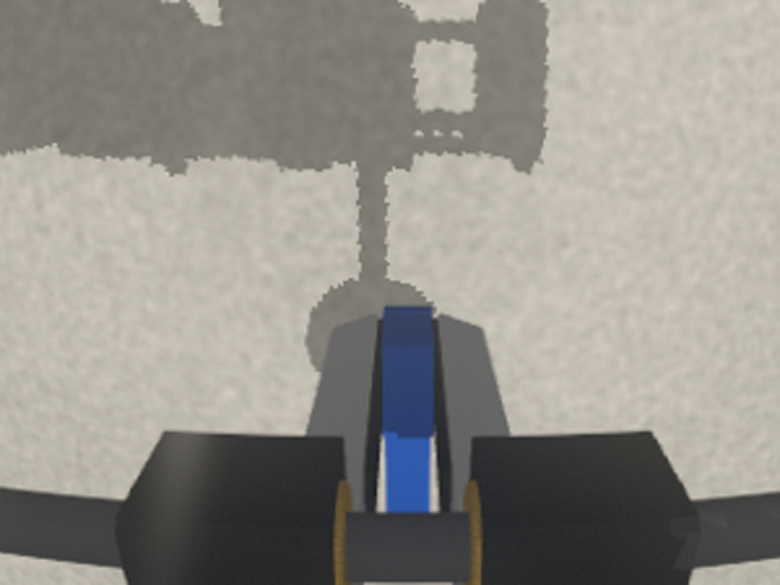

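View pics/s22.png

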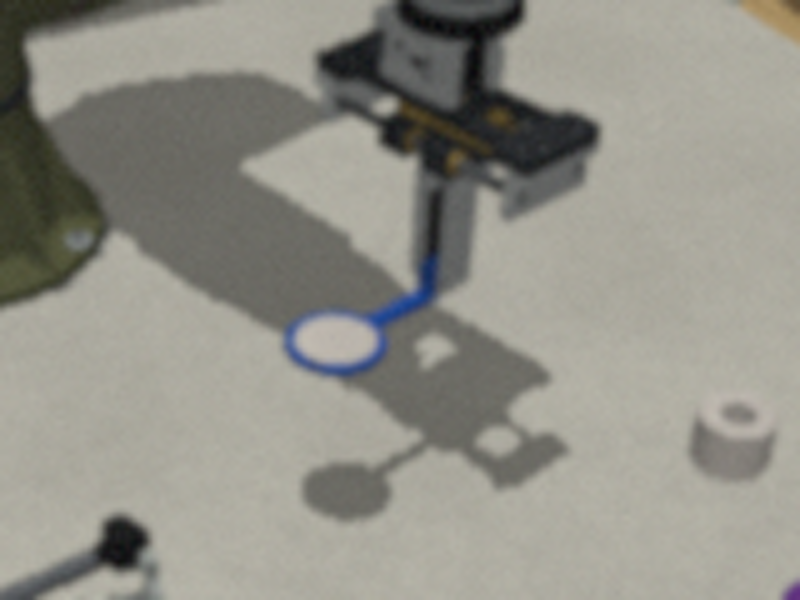

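Emit:
servo_tool([
  [[0, 0, 0.04, -0.03, 0.05, 0, 1], [0, 0, 0.08, -0.06, 0.1, 0, 1], [0, 0, 0.13, -0.1, 0.15, 0, 1], [0, 0, 0.18, -0.15, 0.2, 0, 1], [0, 0, 0.23, -0.2, 0.25, 0, 1], [0, 0, 0.28, -0.25, 0.3, 0, 1], [0, 0, 0.306, -0.3, 0.35, 0, 1], [0, 0, 0.306, -0.34, 0.361, 0, 1], [0, 0, 0.306, -0.353, 0.361, 0.03, 1], [0, 0, 0.306, -0.353, 0.361, 0.07, 1], [0, 0, 0.306, -0.353, 0.361, 0.084, 1], [0, 0, 0.306, -0.353, 0.361, 0.084, 1]],
])

```text
time_s: 30.88
ee_pos: [0.6538, 0.0643, 0.1022]
eef_rot: [-3.136, 0.001, 1.343]
force: [-0.3, 0.1, -0.5]
grip_width: 0.0114
```

```bash
python3 ins.py .19 .1055 .095 .1055;  python3 - <<'E'
from station import camera
from plan import *
s=camera("scene");crop(s["color"],180,140,300,230,6.6,"s23.png")
E
```

```text
s 0.1895 lat -0.0014 z 0.1022 yaw 1.3428
row [-0.0038  0.0007  0.0005] [ 0.001   0.0027 -0.0067] rows>=0.1 t=30.9 pos [0.6538 0.0643 0.1022] rpy [-3.136e+00  1.000e-03  1.343e+00] grip 0.0114 F [-0.3  0.1 -0.5]
row [-0.0038  0.0007  0.0005] [-0.189   0.0026 -0.0065] rows>=2.3 t=30.9 pos [0.6538 0.0643 0.1022] rpy [-3.136e+00  1.000e-03  1.343e+00] grip 0.0114 F [-0.3  0.1 -0.5]
```

View pics/s23.png

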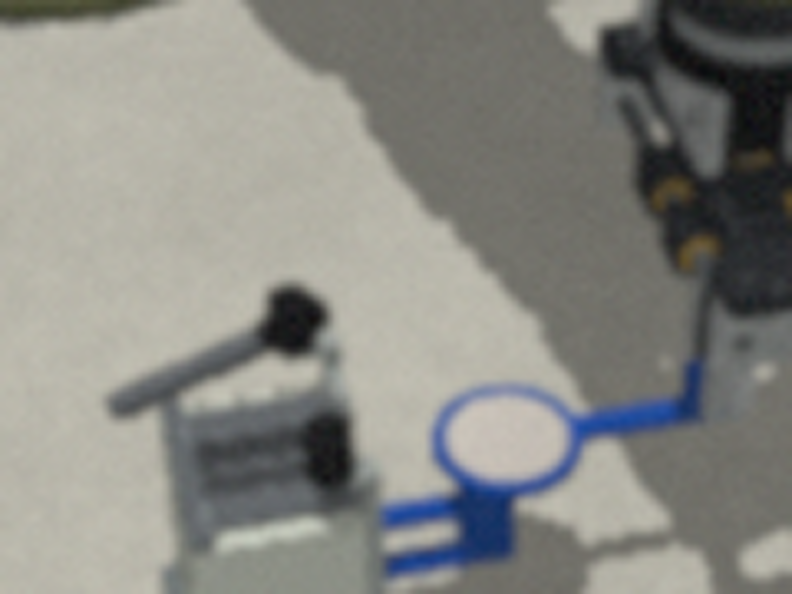

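Emit:
servo_tool([
  [[-0.004, 0, 0, 0, 0.003, -0.006, 1], [-0.004, 0, 0, 0, 0.003, -0.006, 1], [-0.004, 0, 0, 0, 0.003, -0.006, 1]],
])

```text
time_s: 31.18
ee_pos: [0.6564, 0.0645, 0.1084]
eef_rot: [3.137, -0.0, 1.344]
force: [0.0, -0.4, 0.1]
grip_width: 0.0116
```

```bash
python3 ins.py .19 .1055 .12 .105
```

```text
s 0.1903 lat 0.0011 z 0.1084 yaw 1.3435
row [ 0.003 -0.     0.001] [-0.0006 -0.0022  0.0057] rows>=0.1 t=31.2 pos [0.6564 0.0645 0.1084] rpy [ 3.137 -0.     1.344] grip 0.0116 F [ 0.  -0.4  0.1]
row [ 0.003 -0.     0.001] [-0.1406 -0.0024  0.0067] rows>=1.7 t=31.2 pos [0.6564 0.0645 0.1084] rpy [ 3.137 -0.     1.344] grip 0.0116 F [ 0.  -0.4  0.1]
```

Emit:
servo_tool([
  [[0.002, 0, 0.001, 0, -0.001, 0.003, 1], [0.002, 0, 0.001, 0, -0.001, 0.003, 1], [0.002, 0, 0.001, 0, -0.001, 0.003, 1], [0.002, 0, 0.001, 0, -0.001, 0.003, 1]],
])

```text
time_s: 31.52
ee_pos: [0.656, 0.0646, 0.107]
eef_rot: [3.14, -0.0, 1.342]
force: [-0.5, -0.3, -0.8]
grip_width: 0.0118
```

```bash
python3 ins.py .19 .1055 .12 .1045
```

```text
s 0.1903 lat 0.0006 z 0.1070 yaw 1.3420
row [ 0.001  -0.0001  0.    ] [-0.0006 -0.0012  0.0029] rows>=0.0 t=31.5 pos [0.656  0.0646 0.107 ] rpy [ 3.14  -0.     1.342] grip 0.0118 F [-0.5 -0.3 -0.8]
row [ 0.001  -0.0001  0.    ] [-0.1406 -0.0012  0.0049] rows>=1.7 t=31.5 pos [0.656  0.0646 0.107 ] rpy [ 3.14  -0.     1.342] grip 0.0118 F [-0.5 -0.3 -0.8]
```

Emit:
servo_tool([
  [[0.001, 0, 0, -0.01, -0.001, 0.003, 1], [0.001, 0, 0, -0.03, -0.001, 0.004, 1], [0.001, 0, 0, -0.05, -0.001, 0.004, 1], [0.001, 0, 0, -0.07, -0.001, 0.004, 1], [0.001, 0, 0, -0.09, -0.001, 0.004, 1], [0.001, 0, 0, -0.105, -0.001, 0.004, 1], [0.001, 0, 0, -0.12, -0.001, 0.004, 1], [0.001, 0, 0, -0.13, -0.001, 0.004, 1]],
])

```text
time_s: 32.18
ee_pos: [0.6405, 0.0003, 0.1051]
eef_rot: [3.141, -0.0, 1.341]
force: [-0.4, -0.3, -0.3]
grip_width: 0.0115
```

```bash
python3 ins.py .0895 .1035
```

```text
s 0.1242 lat 0.0002 z 0.1051 yaw 1.3414
row [ 0.0001 -0.     -0.0004] [-0.0694 -0.0003  0.0031] rows>=0.8 t=32.2 pos [6.405e-01 3.000e-04 1.051e-01] rpy [ 3.141 -0.     1.341] grip 0.0115 F [-0.4 -0.3 -0.3]
```

Emit:
servo_tool([
  [[0, 0, 0, -0.012, 0, 0, 1], [0, 0, 0, -0.024, 0, 0, 1], [0, 0, 0, -0.036, 0, 0, 1], [0, 0, 0, -0.048, 0, 0.001, 1], [0, 0, 0, -0.058, 0, 0.002, 1], [0, 0, 0, -0.064, 0, 0.003, 1], [0, 0, 0, -0.068, 0, 0.003, 1], [0, 0, 0, -0.07, 0, 0.003, 1], [0, 0, 0, -0.072, 0, 0.003, 1], [0, 0, 0, -0.072, 0, 0.003, 1]],
])

```text
time_s: 33.02
ee_pos: [0.6327, -0.0333, 0.1038]
eef_rot: [3.141, -0.002, 1.342]
force: [0.6, 8.3, 0.3]
grip_width: 0.0115
```

Emit:
servo_tool([
  [[0, 0, 0, -0.002, 0, 0, 1], [0, 0, 0, -0.004, 0, 0, 1], [0, 0, 0, -0.004, 0, 0, 1]],
])

```text
time_s: 33.27
ee_pos: [0.6327, -0.0334, 0.1041]
eef_rot: [3.14, -0.005, 1.343]
force: [1.4, 12.3, 0.5]
grip_width: 0.0118
```

```bash
python3 ins.py .0895 .1035
```

```text
s 0.0896 lat 0.0001 z 0.1041 yaw 1.3429
row [ 0.0007 -0.0032  0.0006] [-0.0001 -0.0003  0.0012] rows>=0.0 t=33.3 pos [ 0.6327 -0.0334  0.1041] rpy [ 3.14  -0.005  1.343] grip 0.0118 F [ 1.4 12.3  0.5]
```

Emit:
servo_tool([
  [[0, 0, 0, -0.001, 0, 0.003, 1], [0, 0, 0, -0.001, 0, 0.004, 0.65], [0, 0, 0, -0.001, 0, 0.004, 0.65], [0, 0, 0, -0.001, 0, 0.004, 0.65], [0, 0, 0, 0.002, 0, -0.04, 0.65], [0, 0, 0, 0.01, 0, -0.1, 0.65], [0, 0, 0, 0.02, 0, -0.17, 0.65], [0, 0, 0, 0.02, 0, -0.24, 0.65], [0, 0, 0, 0.02, 0, -0.3, 0.65], [0, 0, 0, 0.02, 0, -0.36, 0.65], [0, 0, 0, 0.02, 0, -0.36, 0.65], [0, 0, 0, 0.02, 0, -0.36, 0.65]],
])

```text
time_s: 34.27
ee_pos: [0.6349, -0.0248, 0.2856]
eef_rot: [3.138, -0.005, 1.343]
force: [-0.4, 0.2, -1.2]
grip_width: 0.0331
```

```bash
python3 - <<'E'
from station import camera
from plan import *
c=camera("wrist");crop(c["color"],130,90,380,270,3,"w24.png")
s=camera("scene");crop(s["color"],180,140,340,260,5,"s24.png")
plan([.5780,-.0957,.19],1.342)
E
```

```text
row [-0.0004 -0.003   0.0004] [-0.1647 -0.0772  0.1849] rows>=3.1 t=34.4 pos [ 0.6342 -0.0246  0.2828] rpy [-3.141 -0.005  1.343] grip 0.0328 F [-0.3 -1.2 -0.3]
```

View pics/w24.png

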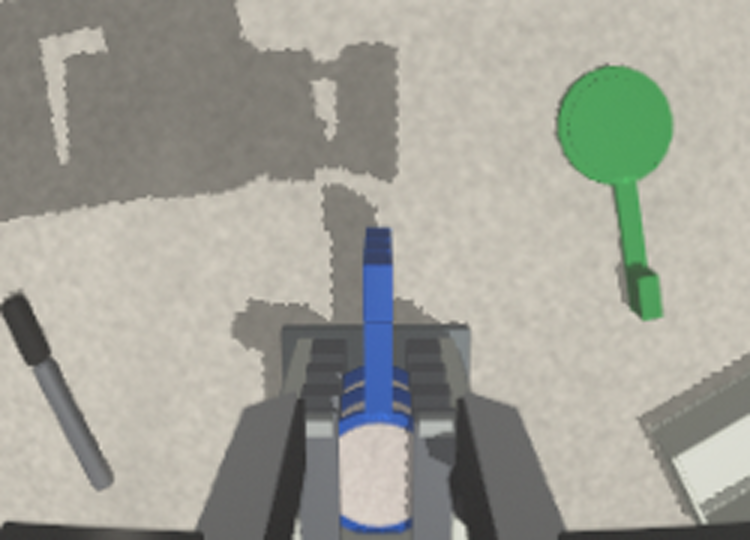

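View pics/s24.png

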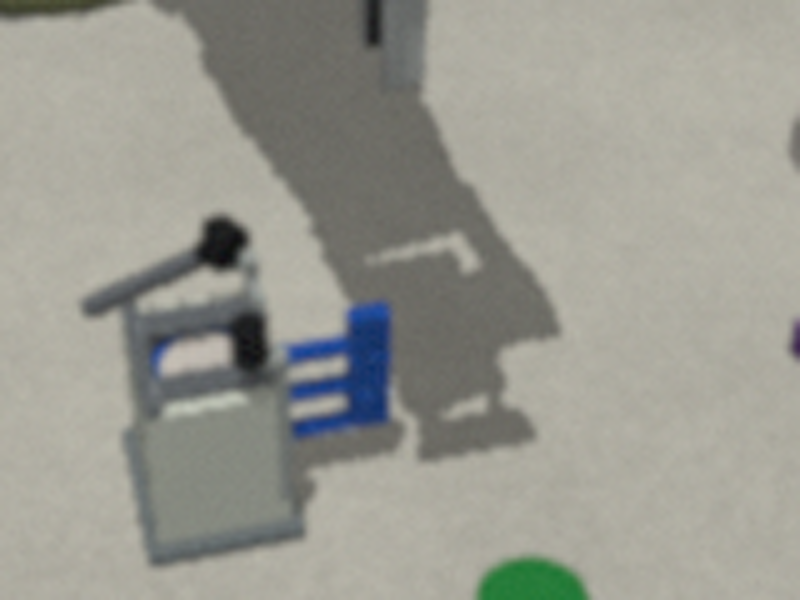

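All three are in, handles stacked straight. Close the fingers and go over the right cap, then press.

Emit:
servo_tool([
  [[0, -0.003, 0, -0.06, -0.03, 0, 1], [0, -0.003, 0, -0.12, -0.06, 0.04, 1], [0, -0.003, 0, -0.165, -0.077, 0.1, 1], [0, -0.003, 0, -0.165, -0.077, 0.16, 1], [0, -0.003, 0, -0.165, -0.077, 0.185, 1], [0, -0.003, 0, -0.165, -0.077, 0.185, 1], [0, -0.003, 0, -0.165, -0.077, 0.185, 1], [0, -0.003, 0, -0.165, -0.077, 0.185, 1]],
], squeeze=10)

```text
time_s: 35.03
ee_pos: [0.5784, -0.0957, 0.1907]
eef_rot: [3.142, 0.0, 1.343]
force: [-0.3, 1.3, -0.2]
grip_width: 0.0004
```

```bash
python3 - <<'E'
from station import camera
from plan import *
c=camera("wrist");crop(c["color"],130,120,380,300,3,"w25.png")
plan([.5780,-.0957,.148],1.342)
E
```

```text
row [0.0005 0.0001 0.0007] [-0.0002 -0.0012  0.086 ] rows>=1.0 t=35.1 pos [ 0.5786 -0.0957  0.191 ] rpy [3.141 0.    1.343] grip 0.0006 F [-0.   0.6  0.8]
```

View pics/w25.png

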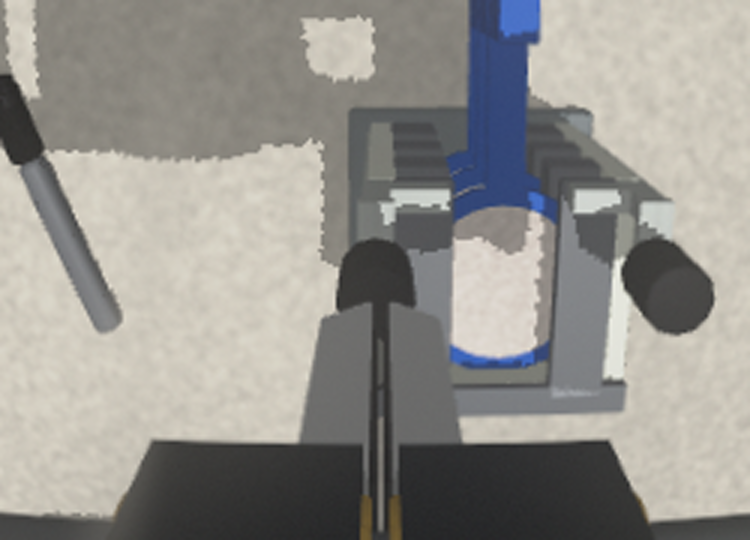

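Emit:
servo_tool([
  [[0, 0, 0, 0, -0.001, 0.03, 1], [0, 0, 0, 0, -0.001, 0.05, 1], [0, 0, 0, 0, -0.001, 0.06, 1], [0, 0, 0, 0, -0.001, 0.07, 1], [0, 0, 0, 0, -0.001, 0.078, 1], [0, 0, 0, 0, -0.001, 0.084, 1], [0, 0, 0, 0, -0.001, 0.088, 1], [0, 0, 0, 0, -0.001, 0.089, 1]],
])

```text
time_s: 35.75
ee_pos: [0.5786, -0.0955, 0.149]
eef_rot: [3.139, -0.0, 1.343]
force: [-10.1, 3.4, 27.4]
grip_width: 0.0003
```

```bash
python3 plan.py .6537 -.1144 .19 1.342
```

```text
row [ 0.0019 -0.0001  0.0008] [-0.0029  0.1551 -0.0816] rows>=2.1 t=35.8 pos [ 0.5786 -0.0955  0.149 ] rpy [ 3.139 -0.     1.343] grip 0.0003 F [-10.1   3.4  27.4]
```

Bottomed at 149 mm with 27 N. Now the left cap.

Emit:
servo_tool([
  [[0, 0, 0, 0, 0, -0.04, 1], [0, 0, 0, 0, 0, -0.09, 1], [0, 0, 0, -0.001, 0.05, -0.09, 1], [0, 0, 0, -0.002, 0.11, -0.085, 1], [0, 0, 0, -0.003, 0.155, -0.082, 1], [0, 0, 0, -0.003, 0.155, -0.082, 1], [0, 0, 0, -0.003, 0.155, -0.082, 1], [0, 0, 0, -0.003, 0.155, -0.082, 1]],
])

```text
time_s: 36.42
ee_pos: [0.6531, -0.1144, 0.1899]
eef_rot: [3.139, -0.0, 1.343]
force: [0.6, 0.3, 0.1]
grip_width: 0.0004
```

```bash
python3 plan.py .6537 -.1144 .148 1.342
```

```text
row [ 0.0014 -0.0001  0.0007] [0.0002 0.0011 0.0838] rows>=1.0 t=36.4 pos [ 0.6531 -0.1144  0.1899] rpy [ 3.139 -0.     1.343] grip 0.0004 F [0.6 0.3 0.1]
```

Emit:
servo_tool([
  [[0, 0, 0, 0, 0.001, 0.03, 1], [0, 0, 0, 0, 0.001, 0.048, 1], [0, 0, 0, 0, 0.001, 0.058, 1], [0, 0, 0, 0, 0.001, 0.068, 1], [0, 0, 0, 0, 0.001, 0.076, 1], [0, 0, 0, 0, 0.001, 0.082, 1], [0, 0, 0, 0, 0.001, 0.086, 1], [0, 0, 0, 0, 0.001, 0.087, 1]],
])

```text
time_s: 37.08
ee_pos: [0.6538, -0.1144, 0.149]
eef_rot: [3.138, -0.0, 1.343]
force: [-11.2, 2.4, 22.5]
grip_width: 0.0006
```

Emit:
servo_tool([
  [[0, 0, 0, 0, 0, -0.04, 1], [0, 0, 0, 0, 0, -0.1, 1], [0, 0, 0, 0, -0.03, -0.17, 1], [0, 0, 0, 0.03, -0.06, -0.24, 1], [0, 0, 0, 0.06, -0.08, -0.3, 1], [0, 0, 0, 0.09, -0.1, -0.34, 1], [0, 0, 0, 0.1, -0.1, -0.34, 1], [0, 0, 0, 0.1, -0.1, -0.34, 1], [0, 0, 0, 0.1, -0.1, -0.34, 1]],
])

```text
time_s: 37.83
ee_pos: [0.6157, -0.0545, 0.3172]
eef_rot: [3.139, 0.0, 1.344]
force: [0.1, -0.6, -0.1]
grip_width: 0.0004
```

```bash
python3 - <<'E'
from station import camera
from plan import *
c=camera("wrist");crop(c["color"],60,60,460,360,2,"w26.png");np.save("w26.npy",c,allow_pickle=True)
s=camera("scene");crop(s["color"],80,140,300,305,3.6,"s26.png")
print(get_obs()["ee_pos"])
E
```

```text
[ 0.61562557 -0.05498337  0.31682473]
```

View pics/w26.png

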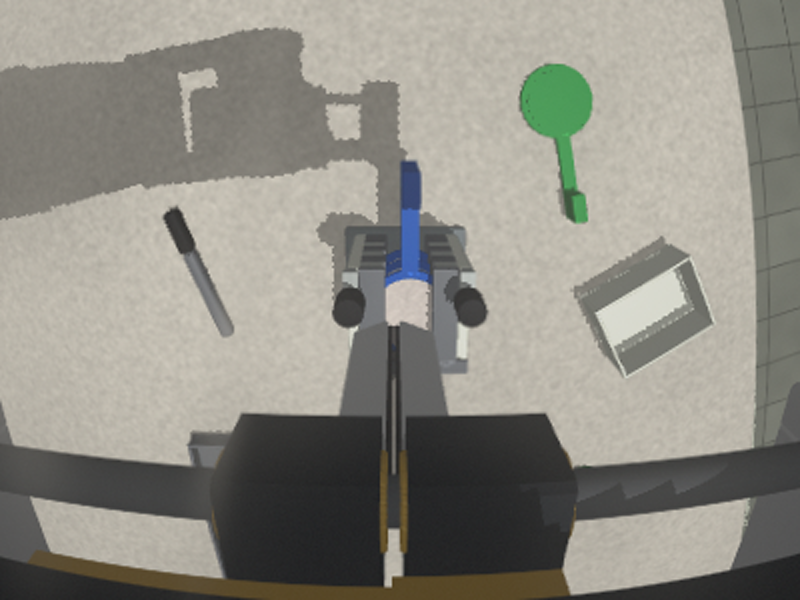

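View pics/s26.png

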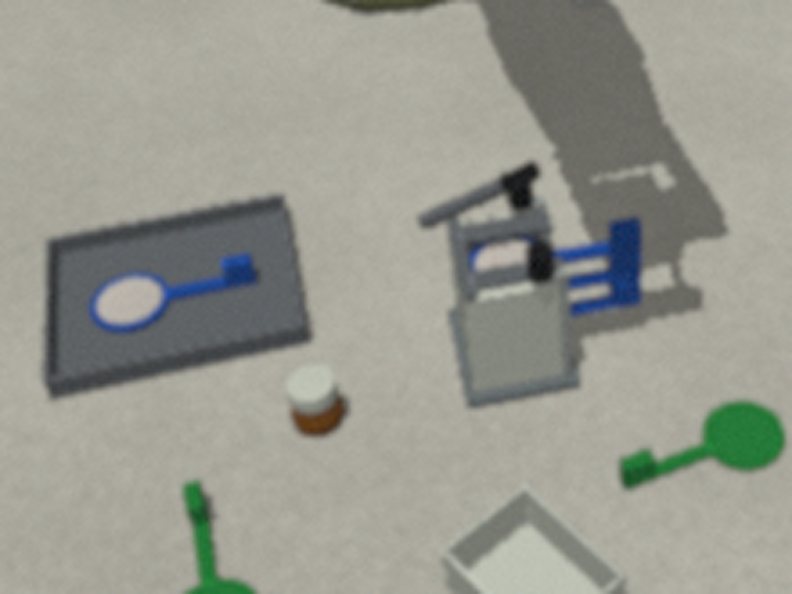

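Both caps are down like at the start, three handles stand in line, the spent disc is flat in the tray, and the arm is clear. Handing in.

```bash
python3 -c "
from station import hand_in
print(hand_in())"
```

```text
the job is handed in; nothing more can be done
None
```

The job is done and handed in at about 38 s of the 210 s allowed; `hand_in()` gives no verdict, so the result rests on my own checks.

**What I did:**
- Pulled both lock caps up to their stops.
- Took out the only spent disc, which was in the top slot, and laid it flat in the middle of the tray.
- Slid the three blue fresh discs into the low, middle and top slots, in that order.
- Pressed both caps down again. I did not touch the green and purple look-alikes or the bystanders.

**Last checks:**
- **Discs home:** each fresh disc met the back stop with about 12–15 N, with the tool 88.7–89.6 mm from the cassette's origin. The last pictures show the three handles straight above one another.
- **Caps down:** both stopped with their tops at 149 mm, their height when locked, under 22–27 N. The final scene picture matches the locked look at the start.
- **Spent disc:** the final scene picture shows it flat, handle up, inside the tray.
- **Arm:** the gripper is empty and well above everything, with no contact force.

No check failed or disagreed at the end. Before the third insertion the tool sat up to about 1.4 mm off to the side and 3 mm off in height, so I corrected it before going in. I saw no disc knocked aside and no slackening of the grip.

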